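Refill the hardness-test kit and lock its cover

ROBOT

A 6-joint arm with a two-finger parallel gripper is mounted at the origin on a cart in front of the work surface, level with it; the furniture and walls round the work are solid. World frame = base frame: x ahead of the robot, y to its left, z up, the work surface at z = 0. Lengths are in m, angles in degrees, forces in N, time in s.
With the tool pointing down it reaches from about 0.375 to 0.75 m from the base axis. Payload 9 kg.
Tool frame: the origin (TCP) lies where the fingers leave the gripper's body, on its centre line; the fingertips stand 73 mm ahead of it and the grasp point (between the pads) lies 54 mm ahead of it (robot.tip_reach is the distance from the TCP to the fingertips, in m); z points along the fingers, y is the direction in which the jaws open and shut (so a half turn about z gives the same grasp; the last joint's range is limited). The gripper opens to 85 mm and grips with 20 to 120 N. Pads are 22 mm wide; open, the fingers measure 114 mm over their backs; the gripper's body (76 mm by 85 mm) begins 54 mm behind the grasp point. The pads swing forward as they close: fully open they stand 13 mm farther back than shut.
Start: joints at [-84.322, 5.964, 5.575, 89.605, 0, 77.527], TCP at [0.187, -0.57, 0.304] pointing down, gripper open.
Joint ranges: [-171.21, 171.21], [-48.23, 106.86], [-62.78, 66.21], [-105.2, 120.99], [-86.42, 89.51], [-180, 180]. Speed limits (degrees/s): [127.2, 127.2, 147.25, 180, 180, 180].

INTERFACE

Orientations are given as [roll, pitch, yaw] about the fixed x, y, z axes, in that order (R = Rz(yaw) Ry(pitch) Rx(roll)).
In Python, from plant import robot gives the robot as it stands. Calls block until the motion is done:
- robot.move_pose(position, orientation): joint-space move of the TCP to a pose.
- robot.line_to(position, vel=0.15, rotation=None, guard=None): straight line of the TCP; rotation=None keeps the orientation; vel is the mean speed in m/s. With guard (N) it stops when the force on the tool has changed by that much, and returns True; else False.
- robot.goto_joints(angles): joint-space move.
- robot.set_gripper(opening): finger opening in m; the grip force is fixed at half the most; returns when the fingers have stopped.
- robot.pause(seconds).
- robot.ik(position, orientation): joint angles nearest the present ones, or None.
- robot.observe(): the state.
- robot.grab_frame(name): name is "side" or "top"; returns the picture (400x640x3 uint8, blue, green, red); there is no depth.
- robot.get_calibration(name): a dict with "vertical_fov" (degrees; the focal length in pixels is half the picture's height over the tangent of half this angle, whatever the lens; pixels are square), "cx", "cy" (the principal point, pixels), "rvec" (rotation vector, rad) and "tvec" (3), from world to camera coordinates, as OpenCV has them. Camera axes: x right, y down, z forward; pixel columns grow to the right and rows downward; lengths in m; the calibration is good to about 2 mm. A picture is of the moment at which its call begins. get_calibration takes no time and is no camera call.
A pose or a line that the arm cannot do raises robot.IKError and nothing moves.
- robot.job_done(): hands the job in, once; it reports no verdict.
The state is a dict: "time": time; "q": joint angles; "qvel": joint speeds; "joint_torque": joint torques, N m; "tool_pos": TCP position; "tcp_rot": TCP orientation; "ft_force": force on the tool from outside, world axes, zero at the start; "torque": the same for the moment, N m; "gripper_width": finger opening in m.
Only numpy, scipy, OpenCV 4.12 (cv2) and the standard library are available. Lean on these libraries where they do the work, as an engineer would, in place of code of your own. Each camera call takes 0.05 s, during which the arm holds its last target.

TASK

The hardness-test kit stands closed but empty: draw the straightedge out of the slot in the carrier's end wall, lift the cover plate off, set both down on the table, and put every coloured rubber reference block flat into a pocket of the rack, one to a pocket. Lay the cover back over them, down on its ledges between the end walls with its instrument frame at the end away from the slot, and lay the durometer on its back lengthwise in the middle of that frame. Lock the cover again by sliding the straightedge, blade first, through the slot and on under the cover's bridge handle until its grip meets the wall; leave the bottle, jar, vial and blue box where they stand.

Things in the scene. Friction and masses are not known exactly. Their poses are not given: they have to be found in the camera images.
- carrier: grey kit carrier fixed to the table, 104 (x) x 294 mm (y); origin on the table top under its centre, z up. A rack of five pockets lies in its middle, with an end wall at each end of its y; only the wall at its -y end has a slot. Lips 14 mm high run along its two long edges
- pocket_mid (a point): floor of the middle pocket of the rack, 11 mm above the table; axes as the carrier's. The five pockets lie in a row along y, centres at y = -95, -47.5, 0, 47.5, 95 mm; each about 44 x 43 mm inside and 8 mm deep, rims and partitions 19 mm above the table
- cover_seat (a point): centre of the seat of the cover plate, level with the ledges (29 mm above the table) at the two ends, which run from y = 126 to 135 mm either way. The seat is bounded by end walls with inner faces at y = +-135 mm (38 mm high, 12 mm thick) and corner stops at x = +-45.5 mm (40 mm high); axes as the carrier's
- slot_mouth (a point): middle of the slot's outer opening, on the outer face of the -y end wall (y = -147 mm), 39 mm above the table; axes as the carrier's. The slot goes straight through the 12 mm wall, is 25 mm wide (x) and reaches from 34 to 43.5 mm above the table; the wall round it is 43 mm wide and 52 mm high
- cover_handle (a point): dark blue cover plate, 84 x 265 (y) x 4 mm, 160 g, with a black bridge handle over its centre. This point: centre of the handle's top bar (43 (x) x 14 (y) x 13 mm high), 21.5 mm above the plate's underside; z up. Opening under the bar: 31 mm wide (x), 11 mm high. Play in the seat: 2.5 mm at the ends, 3.5 mm at the sides
- frame_mid (a point): middle of the instrument frame on the +y half of the cover plate, on the plate's top face, 79 mm from the handle; the frame is a low white rim 4 mm high, 66 (x) by 98 mm (y) inside; axes as the plate's
- duro_mid (a point): durometer (round dial hardness tester, 98 x 59 x 25 mm, 210 g) lying on its back. This point is its middle, 12.5 mm above its underside; long axis x, with the small square foot at -x. Its round body is 58 mm across and 25 mm high, centred 6 mm to +x of this point; grasp it there across y
- edge_grip (a point): steel straightedge, 212 mm, 100 g, lying flat. This point: centre of its black grip block (16 (x) x 50 (y) x 24 mm high), 12 mm above the underside. The blade, 20 mm wide, 6 mm thick, 162 mm long, round-ended, leaves it along +y level with the underside; mass centre 45 mm to +y. Home (its start): grip face at the wall, blade under the cover's handle
- block_1_mid (a point): green rubber reference block, a disc 40 mm in diameter and 16 mm high, 30 g, lying flat; this point is its centre. May be absent
- block_2_mid (a point): red rubber reference block, a disc 40 mm in diameter and 16 mm high, 30 g, lying flat; this point is its centre. May be absent
- block_3_mid (a point): maroon rubber reference block, a disc 40 mm in diameter and 16 mm high, 30 g, lying flat; this point is its centre. May be absent
- block_4_mid (a point): blue rubber reference block, a disc 40 mm in diameter and 16 mm high, 30 g, lying flat; this point is its centre. May be absent
- block_5_mid (a point): yellow rubber reference block, a disc 40 mm in diameter and 16 mm high, 30 g, lying flat; this point is its centre. May be absent
- bottle: white and red bottle, 52 mm in diameter, 128 mm high, a bystander; origin under its centre
- jar: white jar with a dark cap, 44 mm in diameter, 46 mm high, a bystander; origin under its centre
- vial: brown vial with a black cap, 30 mm in diameter, 52 mm high, a bystander; origin under its centre
- foil_box: flat blue box, 62 x 92 x 18 mm, a bystander; origin under its centre
Things that resemble listed ones, but are neither listed nor needed, are in the scene too. Leave any orange or purple look-alike of the part that bears block_2_mid alone.

How it is judged (in metres and radians):
On the way, in this order (a step that is already met when the one before it is completed fails the run):
1. all the reference blocks that are present lie flat in pockets of the rack (x of block_1_mid in the frame of carrier between -0.008 and 0.008 m and y of block_1_mid in the frame of carrier between -0.105 and 0.105 m and z of block_1_mid in the frame of carrier between 0.014 and 0.0225 m and x of block_2_mid in the frame of carrier between -0.008 and 0.008 m and y of block_2_mid in the frame of carrier between -0.105 and 0.105 m and z of block_2_mid in the frame of carrier between 0.014 and 0.0225 m and x of block_3_mid in the frame of carrier between -0.008 and 0.008 m and y of block_3_mid in the frame of carrier between -0.105 and 0.105 m and z of block_3_mid in the frame of carrier between 0.014 and 0.0225 m and x of block_4_mid in the frame of carrier between -0.008 and 0.008 m and y of block_4_mid in the frame of carrier between -0.105 and 0.105 m and z of block_4_mid in the frame of carrier between 0.014 and 0.0225 m and x of block_5_mid in the frame of carrier between -0.008 and 0.008 m and y of block_5_mid in the frame of carrier between -0.105 and 0.105 m and z of block_5_mid in the frame of carrier between 0.014 and 0.0225 m), for 0.2 s.
2. the cover plate lies home over them again, frame away from the slot (x of cover_handle in the frame of carrier between -0.006 and 0.006 m and y of cover_handle in the frame of carrier between -0.006 and 0.006 m and z of cover_handle in the frame of carrier between 0.047 and 0.0535 m and angle between the y axis of cover_handle and the y axis of carrier, either way round below 0.06 rad and y of frame_mid in the frame of carrier above 0.05 m), for 0.2 s.
At the end, for the whole second after the job is handed in: Blocks flat in pockets; cover home on both ledges (6 mm, 0.06 rad), frame away from the slot; durometer on its back on the cover within 14 mm and 0.25 rad of the frame's middle, either way round; straightedge through the slot, grip within 6 mm of the wall; all at rest (all of step 1 and all of step 2 and horizontal distance between duro_mid and frame_mid below 0.014 m and z of duro_mid in the frame of carrier between 0.041 and 0.05 m and angle between the x axis of duro_mid and the y axis of frame_mid, either way round below 0.25 rad and y of edge_grip in the frame of carrier between -0.178 and -0.165 m and x of edge_grip in the frame of carrier between -0.01 and 0.01 m and z of edge_grip in the frame of carrier between 0.04 and 0.054 m and angle between the y axis of edge_grip and the y axis of carrier, either way round below 0.08 rad and linear speed of each of cover, durometer, straightedge below 0.02 m/s); the robot touches nothing.
It fails at once if a bystander was moved more than 4 cm or tipped over (distance of any of bottle, jar, vial, foil_box from where it was at the start of the episode above 0.04 m or angle between any of bottle, jar, vial's own z axis and vertical above 0.6 rad).
Of block_1, block_2, block_3, block_4, block_5 only 3 to 5 are there at a start; the rules pass over those that are not, and their reading is None.
At some moment in a run one of block_1, block_2, block_3, block_4, block_5, durometer may be knocked a few centimetres aside while the robot is not near it.
Once in a run the grip may slacken for a moment while it holds something.
It also fails if it takes over 210 s, if anything falls off the work surface, if the arm or the gripper's body presses on something with over 40 N, if the wrist force passes 120 N, or if a joint passes its speed limit or range.

## Working session

There is one attempt and no reset: what is moved stays moved. The work goes in short steps, each a Python script; the robot and the scene stay as the last script left them, time stands still between calls to the robot, and variables do not carry over. Pictures are saved under pics/ and viewed, and the job is handed in when it is done.

```bash
ls; mkdir -p pics; python3 - <<'E'
from plant import robot
import cv2,json
o=robot.observe(); print({k:o[k] for k in('time','tool_pos','tcp_rot','ft_force','gripper_width')})
for n in('side','top'):
    cv2.imwrite(f'pics/{n}0.png',robot.grab_frame(n)); print(n,robot.get_calibration(n))
E
```

```text
pics
{'time': 0.0, 'tool_pos': array([ 0.18690207, -0.56990457,  0.30311489]), 'tcp_rot': array([-1.79925936e+02, -1.66935209e-02,  1.81482540e+01]), 'ft_force': array([0.33809822, 0.58519292, 1.51185719]), 'gripper_width': 0.0854295953255815}
side {'vertical_fov': 43.47954700335758, 'cx': 320.33323749070377, 'cy': 197.81372422667502, 'rvec': array([ 0.41890038, -2.45127314,  1.57775625]), 'tvec': array([0.54724361, 0.10437766, 1.45958103])}
top {'vertical_fov': 57.3555472136808, 'cx': 322.27119374152977, 'cy': 200.32225034946765, 'rvec': array([ 2.1514419 , -2.10884595,  0.11989549]), 'tvec': array([0.0366999 , 0.56883761, 1.10976897])}
```

View pics/side0.png

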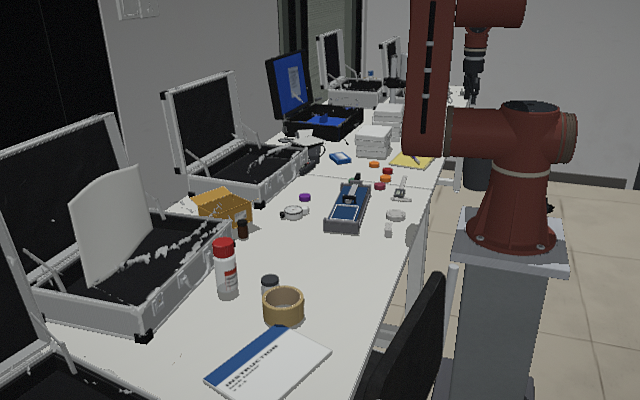

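View pics/top0.png

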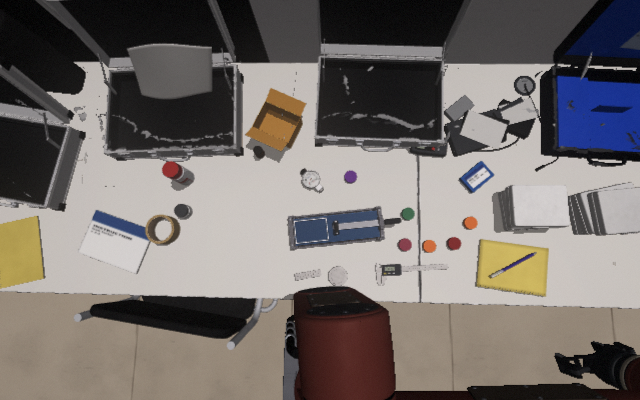

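```bash
cat > h.py <<'E'
import numpy as np, cv2
from plant import robot
def cal(n):
    c=robot.get_calibration(n); f=200/np.tan(np.radians(c['vertical_fov'])/2)
    K=np.array([[f,0,c['cx']],[0,f,c['cy']],[0,0,1]]); R=cv2.Rodrigues(np.array(c['rvec']))[0]; t=np.array(c['tvec'])
    return K,R,t
def ray(n,uv):
    K,R,t=cal(n); d=R.T@np.linalg.solve(K,[uv[0],uv[1],1.]); return -R.T@t,d/np.linalg.norm(d)
def onplane(n,uv,z):
    o,d=ray(n,uv); return o+d*(z-o[2])/d[2]
def proj(n,P):
    K,R,t=cal(n); p=K@(R@np.asarray(P,float)+t); return p[:2]/p[2]
def tri(uvt,uvs):
    A=np.zeros((3,3));b=np.zeros(3)
    for n,uv in(('top',uvt),('side',uvs)):
        o,d=ray(n,uv);M=np.eye(3)-np.outer(d,d);A+=M;b+=M@o
    return np.linalg.solve(A,b)
def snap(n,name,box=None,s=1):
    im=robot.grab_frame(n); cv2.imwrite(f'pics/{name}_full.png',im)
    if box:
        x0,y0,x1,y1=box; cv2.imwrite(f'pics/{name}.png',cv2.resize(im[y0:y1,x0:x1],None,fx=s,fy=s,interpolation=cv2.INTER_CUBIC))
    return im
E
python3 - <<'E'
from h import *
im=cv2.imread('pics/top0.png')
cv2.imwrite('pics/top0c.png',cv2.resize(im[140:290,280:480],None,fx=4,fy=4,interpolation=cv2.INTER_CUBIC))
im=cv2.imread('pics/side0.png')
cv2.imwrite('pics/side0c.png',cv2.resize(im[140:250,270:430],None,fx=5,fy=5,interpolation=cv2.INTER_CUBIC))
for n in('top','side'): print(n,ray(n,(320,200)))
for uv in [(289,232),(384,222),(311,180),(408,214),(453,244),(404,245)]: print(uv,onplane('top',uv,0.016))
print(proj('top',[0,0,0]))
E
```

```text
top (array([0.40115712, 0.00812023, 1.18132015]), array([ 0.1455548 ,  0.04089781, -0.98850451]))
side (array([0.07084879, 1.3932982 , 0.7031697 ]), array([ 0.3134961 , -0.85350387, -0.41623472]))
(289, 232) [0.46778589 0.15293142 0.016     ]
(384, 222) [ 0.50567401 -0.14881466  0.016     ]
(311, 180) [0.63797877 0.0871524  0.016     ]
(408, 214) [ 0.53266912 -0.22484054  0.016     ]
(453, 244) [ 0.44082094 -0.3636842   0.016     ]
(404, 245) [ 0.43442543 -0.21122127  0.016     ]
[334.36299395 387.74156232]
```

```bash
sleep 0
```

```text
(no output)
```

View pics/top0c.png

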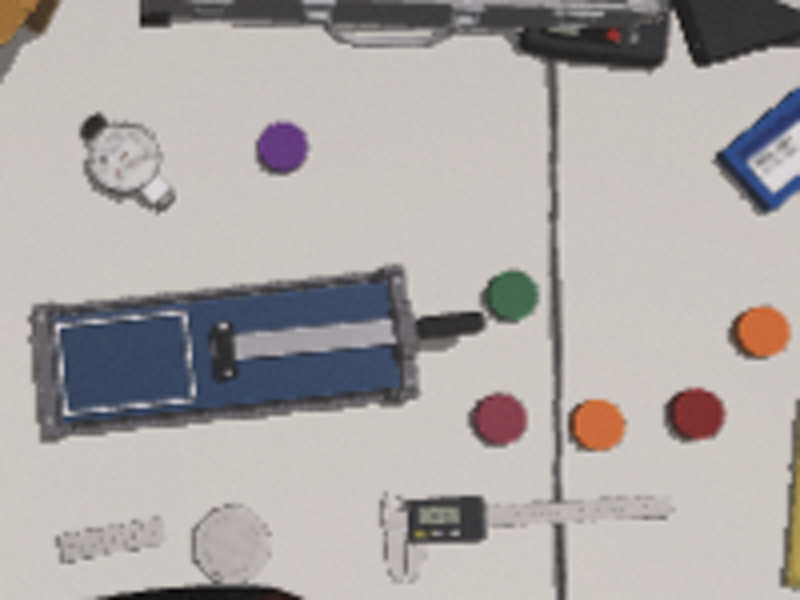

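View pics/side0c.png

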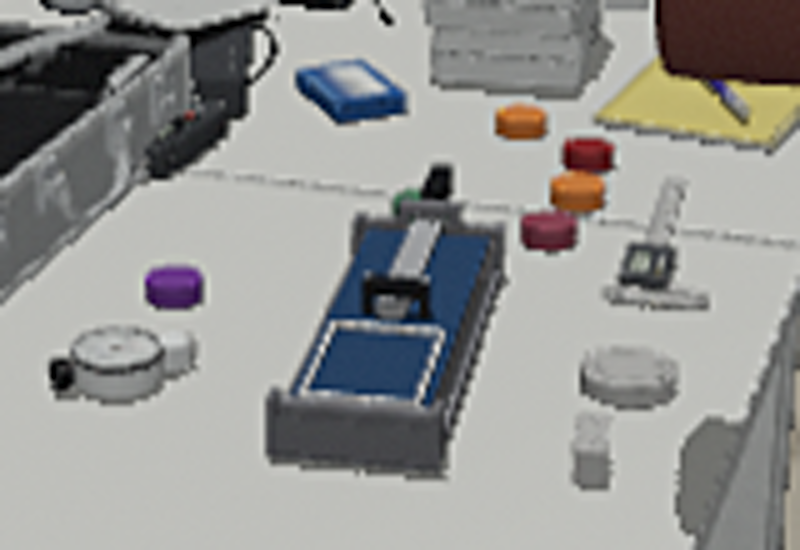

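```bash
python3 - <<'E'
from h import *
im=cv2.imread('pics/top0.png')
cv2.imwrite('pics/top0d.png',cv2.resize(im[203:253,284:414],None,fx=6,fy=6,interpolation=cv2.INTER_CUBIC))
im=cv2.imread('pics/side0.png')
cv2.imwrite('pics/side0d.png',cv2.resize(im[165:240,315:380],None,fx=8,fy=8,interpolation=cv2.INTER_CUBIC))
E
```

```text
(no output)
```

View pics/top0d.png

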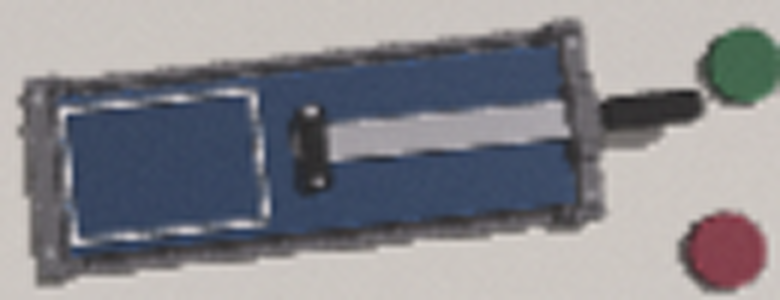

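View pics/side0d.png

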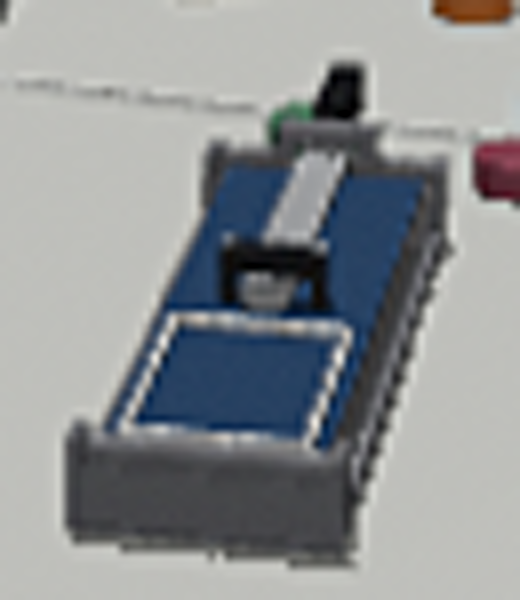

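```bash
python3 - <<'E'
from h import *
f=lambda c:((c[0]+.5)/6-.5+284,(c[1]+.5)/6-.5+203)
C=[(24,84),(40,283),(578,21),(603,216)]
P=[onplane('top',f(c),0.039)[:2] for c in C]; print(P)
q=np.mean(P,0); d=(P[0]-P[2]+P[1]-P[3]);print('centre',q,'yaw',np.degrees(np.arctan2(d[1],d[0]))-90,np.linalg.norm(d)/2, [np.linalg.norm(P[0]-P[1]),np.linalg.norm(P[2]-P[3])])
im=cv2.imread('pics/top0.png').astype(int)
b,g,r=im[...,0],im[...,1],im[...,2]
# blue plate
def cc(mask,box,minA=10):
    m=np.zeros(mask.shape,np.uint8);x0,y0,x1,y1=box;m[y0:y1,x0:x1]=mask[y0:y1,x0:x1]
    n,l,s,c=cv2.connectedComponentsWithStats(m); return [(s[i,4],tuple(np.round(c[i],2))) for i in range(1,n) if s[i,4]>=minA]
hsv=cv2.cvtColor(im.astype(np.uint8),cv2.COLOR_BGR2HSV)
print('dark',cc((im.max(2)<55),(284,200,414,255),8))
d=onplane('top',cc((im.max(2)<55),(284,200,414,255),8)[0][1],0.057)
sat=(hsv[...,1]>110)&(hsv[...,2]>60)
for a in cc(sat,(280,140,560,300),15):
    u,v=map(int,map(round,a[1])); print(a,hsv[v,u],onplane('top',a[1],0.016)[:2])
E
```

```text
[array([0.51479643, 0.15627259]), array([0.41154974, 0.14421853]), array([ 0.55339238, -0.1330821 ]), array([ 0.45217669, -0.14586426])]
centre [0.48297881 0.00538619] yaw 7.785425085967788 0.2924141178785254 [np.float64(0.10394796536279778), np.float64(0.10201960302744432)]
dark [(np.int32(68), (np.float64(391.82), np.float64(220.66))), (np.int32(43), (np.float64(335.47), np.float64(228.05)))]
(np.int32(90), (np.float64(284.97), np.float64(143.33))) [ 16 157 153] [0.76025903 0.17674154]
(np.int32(253), (np.float64(475.07), np.float64(175.13))) [  0   5 151] [ 0.66227138 -0.44021702]
(np.int32(102), (np.float64(350.23), np.float64(176.16))) [138 136 126] [ 0.65269844 -0.04004789]
(np.int32(134), (np.float64(469.9), np.float64(222.5))) [ 10 181 203] [ 0.50936526 -0.41836857]
(np.int32(120), (np.float64(453.68), np.float64(242.96))) [  0 156 126] [ 0.44410549 -0.36588583]
(np.int32(108), (np.float64(404.59), np.float64(244.17))) [176 128 133] [ 0.43705794 -0.21309007]
(np.int32(131), (np.float64(428.99), np.float64(245.69))) [ 10 179 202] [ 0.43395311 -0.2890482 ]
(np.int32(3076), (np.float64(512.37), np.float64(267.15))) [ 22 115 157] [ 0.37363579 -0.54297091]
```

```bash
cat >> h.py <<'E'
C0=np.array([0.4830,0.0054]); TH=7.8
def l2w(x,y,c=None,th=None):
    c=C0 if c is None else c; t=np.radians(TH if th is None else th)
    return c+np.array([x*np.cos(t)-y*np.sin(t),x*np.sin(t)+y*np.cos(t)])
def w2l(p):
    t=np.radians(TH); d=np.asarray(p)[:2]-C0
    return np.array([d[0]*np.cos(t)+d[1]*np.sin(t),-d[0]*np.sin(t)+d[1]*np.cos(t)])
E
python3 - <<'E'
from h import *
print(w2l(onplane('top',(335.47,228.05),0.057)), w2l(onplane('top',(391.82,220.66),0.056)))
import cv2
im=cv2.imread('pics/side0.png')
# side check corners of near wall: crop 8x
f=lambda c:((c[0]+.5)/8-.5+315,(c[1]+.5)/8-.5+165)
for c,z in [((70,432),.039),((352,460),.039),((68,530),0.0),((352,560),0)]:
    print(w2l(onplane('side',f(c),z)))
print([ (proj('side',[*l2w(x,y),z])-[315,165]+.5)*8 for x,y,z in [(52,147,38),(-52,147,38),(52,147,0),(-52,147,0)] for x,y,z in [(x/1e3,y/1e3,z/1e3)]])
E
```

```text
[-2.55160136e-03  1.42770546e-05] [ 1.57247199e-05 -1.74326348e-01]
[0.0538002  0.14032829]
[-0.05110851  0.14341472]
[0.05420215 0.14379824]
[-0.05241025  0.14710447]
[array([ 71.63937637, 443.40558877]), array([353.50103541, 467.62629407]), array([ 72.56386456, 535.03819504]), array([351.42492623, 560.26446137])]
```

```bash
cat >> h.py <<'E'
def mv(xy,z,yaw): # z= TCP height
    robot.move_pose([xy[0],xy[1],z],[180,0,(yaw+180)%360-180])
def ln(xy,z,vel=0.15,guard=None,yaw=None):
    return robot.line_to([xy[0],xy[1],z],vel=vel,guard=guard,rotation=None if yaw is None else [180,0,(yaw+180)%360-180])
def st(tag=''):
    o=robot.observe(); print(tag,'t=%.1f'%o['time'],'tool',np.round(o['tool_pos'],4),'yaw %.2f'%o['tcp_rot'][2],'F',np.round(o['ft_force'],1),'w %.4f'%o['gripper_width'],'loc',np.round(w2l(o['tool_pos']),4)); return o
E
python3 - <<'E'
from h import *
p=l2w(0,-0.173)
mv(p,0.22,TH+90); st()
ln(p,0.103,0.15); st()
snap('top','t1',(284,180,434,280),5);snap('side','s1',(300,140,420,240),6)
E
```

```text
t=2.0 tool [ 0.5064 -0.1669  0.2202] yaw 97.71 F [0.2 0.9 0.3] w 0.0856 loc [-0.0002 -0.1739]
 t=2.9 tool [ 0.507  -0.1664  0.104 ] yaw 97.79 F [0.1 0.2 0.6] w 0.0854 loc [ 0.0004 -0.1735]
```

View pics/t1.png

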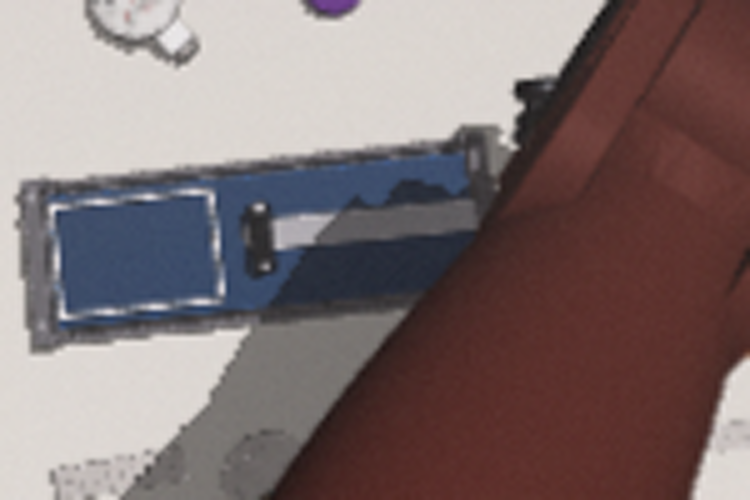

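View pics/s1.png

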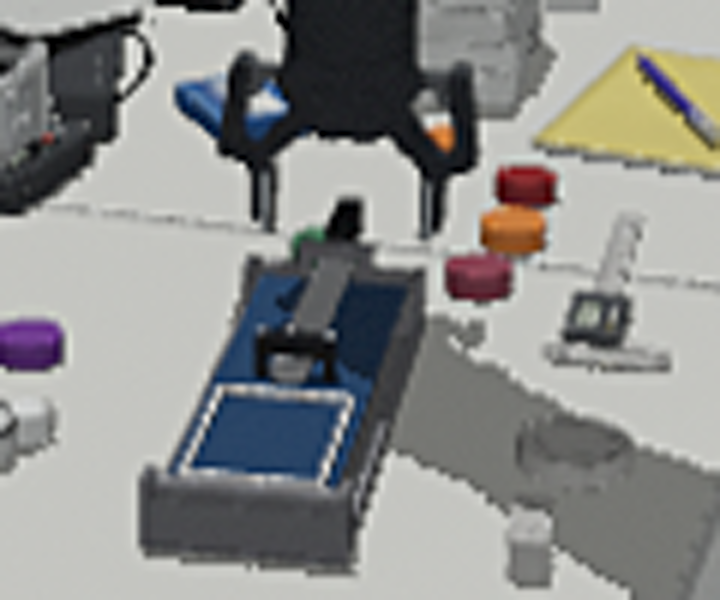

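```bash
python3 - <<'E'
from h import *
robot.set_gripper(0.0); o=st('closed')
p=o['tool_pos']; t=np.radians(TH); d=np.array([-np.sin(t),np.cos(t)])
z=0.103
q=p[:2]-d*0.03; r=ln(q,z,0.06,guard=25); st(r)
q=p[:2]-d*0.19; r=ln(q,z,0.10,guard=25); st(r)
ln(q,z+0.05); st()
snap('top','t2',(284,160,484,290),4);snap('side','s2',(300,120,460,240),5)
E
```

```text
closed t=3.7 tool [ 0.5066 -0.1661  0.1032] yaw 97.80 F [-0.1  0.7  1.3] w 0.0150 loc [ 1.000e-04 -1.731e-01]
False t=4.3 tool [ 0.5108 -0.1966  0.1032] yaw 97.75 F [-0.6 -1.9  1.2] w 0.0151 loc [ 1.000e-04 -2.039e-01]
False t=6.1 tool [ 0.5324 -0.3538  0.103 ] yaw 97.83 F [ 0.3 -0.  -1.5] w 0.0151 loc [ 2.000e-04 -3.626e-01]
 t=6.5 tool [ 0.5325 -0.3543  0.153 ] yaw 97.81 F [ 0.7  0.2 -1.4] w 0.0157 loc [ 2.000e-04 -3.631e-01]
```

View pics/t2.png

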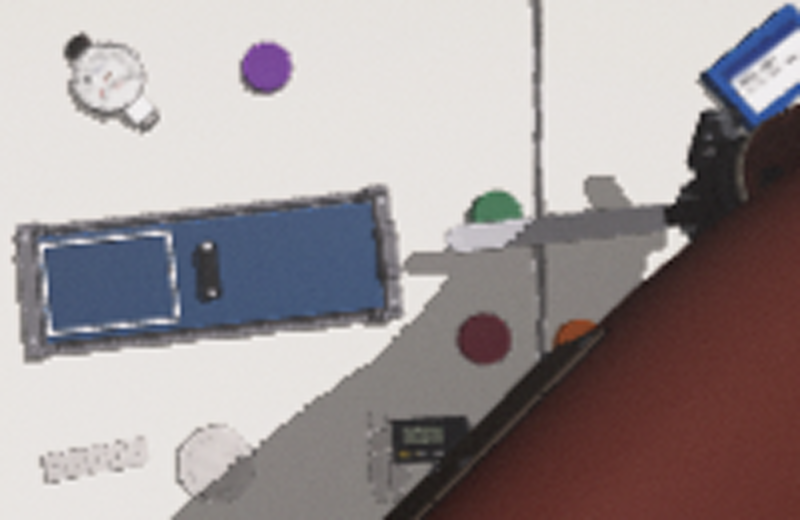

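View pics/s2.png

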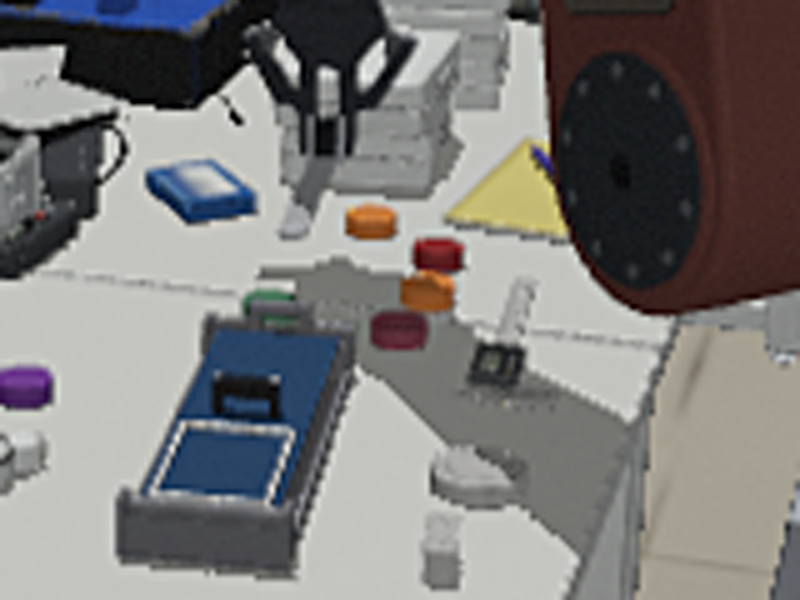

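```bash
python3 - <<'E'
from h import *
p=[0.612,-0.31]
ln(p,0.15,0.2,yaw=86); ln(p,0.09,0.15); st()
r=ln(p,0.071,0.03,guard=5); o=st(r)
robot.set_gripper(0.03); st()
ln(p,0.20,0.25)
# next: cover, approach
h=l2w(-0.0025,0.0)
mv(h,0.2,TH+180); st()
snap('top','t3',(284,150,484,290),4);snap('side','s3',(300,120,460,240),5)
E
```

```text
t=7.8 tool [ 0.6116 -0.3105  0.0905] yaw 85.97 F [ 0.4  0.8 -0.4] w 0.0149 loc [ 0.0846 -0.3304]
True t=8.4 tool [ 0.612  -0.3099  0.0731] yaw 86.01 F [-1.8  1.3  5.9] w 0.0151 loc [ 0.085  -0.3299]
 t=8.7 tool [ 0.6115 -0.3097  0.0723] yaw 86.00 F [-0.9  0.7  2.2] w 0.0302 loc [ 0.0846 -0.3296]
 t=10.6 tool [0.4807 0.0047 0.1996] yaw -172.31 F [-0.2 -0.  -0.6] w 0.0298 loc [-0.0024 -0.0004]
```

View pics/t3.png

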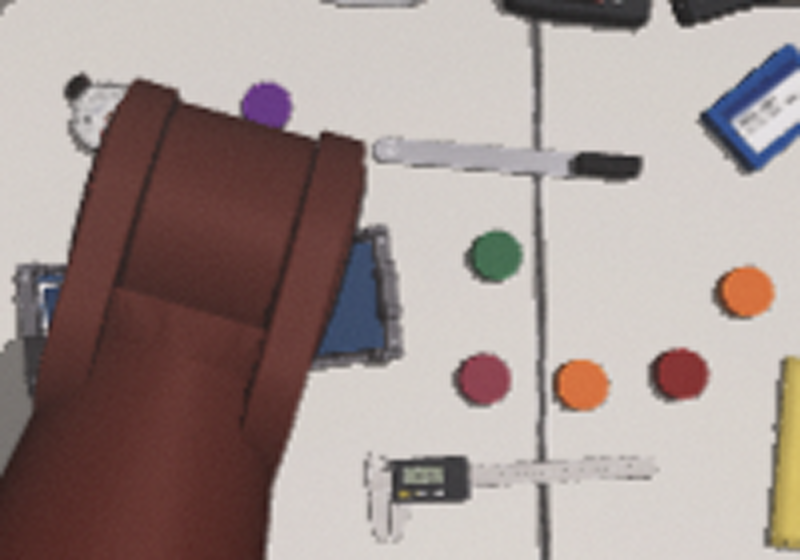

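View pics/s3.png

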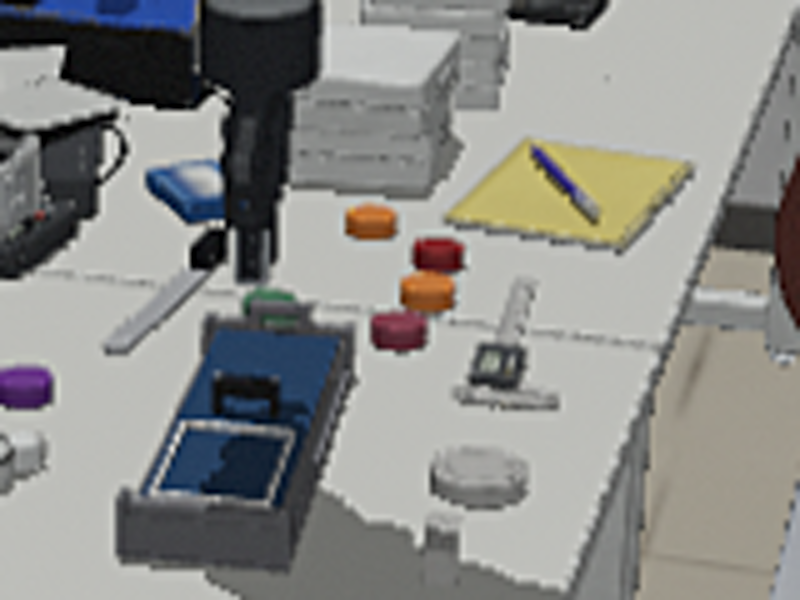

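```bash
python3 - <<'E'
from h import *
robot.set_gripper(0.04)
h=l2w(-0.002,0.0)
r=ln(h,0.113,0.12,guard=8); st(r)
robot.set_gripper(0.0); o=st('closed'); p=o['tool_pos'][:2]
r=ln(p,0.15,0.05,guard=25); st(r)
ln(p,0.2,0.15); st()
snap('top','t4',(184,150,434,290),3);snap('side','s4',(220,120,420,270),4)
E
```

```text
False t=11.8 tool [0.4814 0.005  0.1137] yaw -172.20 F [ 0.2  0.7 -0.2] w 0.0399 loc [-0.0016 -0.0001]
closed t=12.2 tool [0.4817 0.0049 0.1141] yaw -172.20 F [-0.4  0.1  5.5] w 0.0123 loc [-0.0014 -0.0003]
False t=13.1 tool [0.4815 0.005  0.1497] yaw -172.20 F [ 0.1  0.4 -2.5] w 0.0124 loc [-0.0015 -0.0002]
 t=13.6 tool [0.4817 0.0049 0.1996] yaw -172.20 F [ 0.2  0.5 -2.1] w 0.0122 loc [-0.0014 -0.0003]
```

View pics/t4.png

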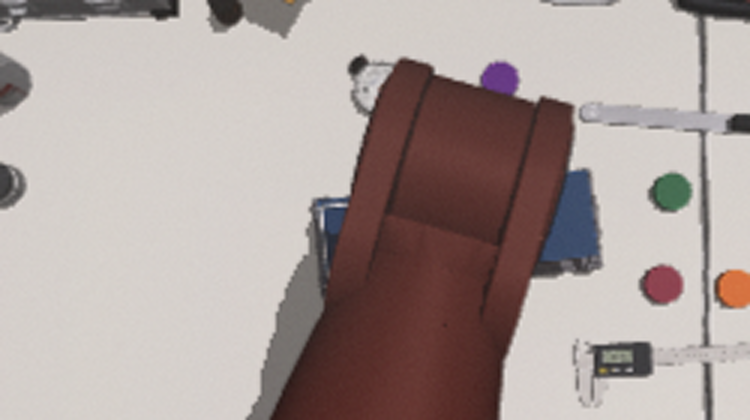

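View pics/s4.png

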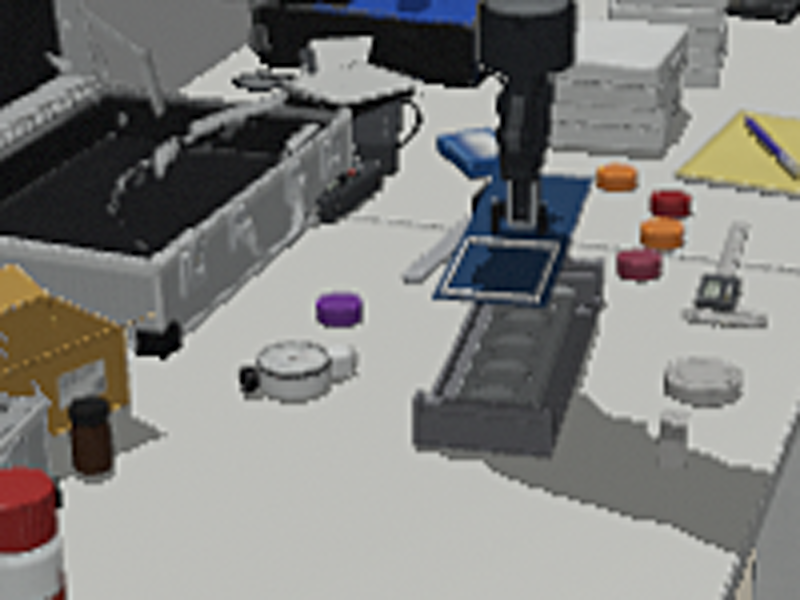

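```bash
python3 - <<'E'
from h import *
p=[0.455,0.313]
ln(p,0.2,0.25); ln(p,0.10,0.15)
r=ln(p,0.082,0.03,guard=5); st(r)
robot.set_gripper(0.04); st()
ln(p,0.2,0.25)
mv([0.45,-0.05],0.3,TH+90)   # move off
robot.goto_joints([-100,*robot.observe()['q'][1:]]) if False else None
st()
snap('top','t5',(184,130,484,290),2.6);snap('side','s5',(220,120,420,270),4)
E
```

```text
True t=16.4 tool [0.455  0.313  0.0851] yaw -172.20 F [-1.6 -0.5  6.2] w 0.0122 loc [0.014  0.3086]
 t=16.8 tool [0.4543 0.3128 0.0843] yaw -172.20 F [0.3 0.9 0. ] w 0.0402 loc [0.0133 0.3084]
 t=18.8 tool [ 0.45   -0.0493  0.2994] yaw 97.91 F [ 0.9 -0.1 -0.8] w 0.0404 loc [-0.0401 -0.0497]
```

View pics/t5.png

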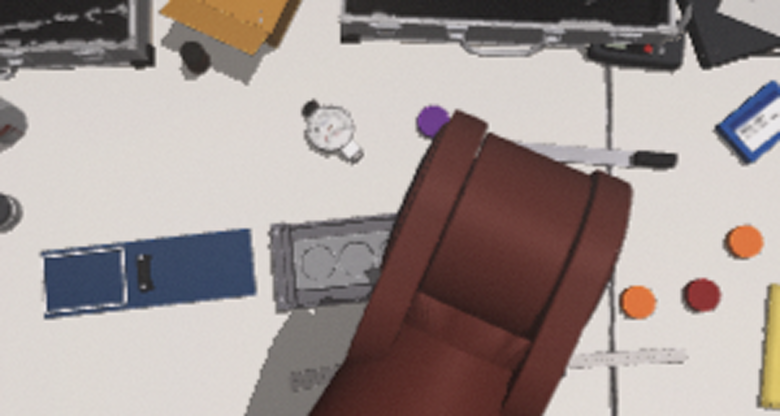

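View pics/s5.png

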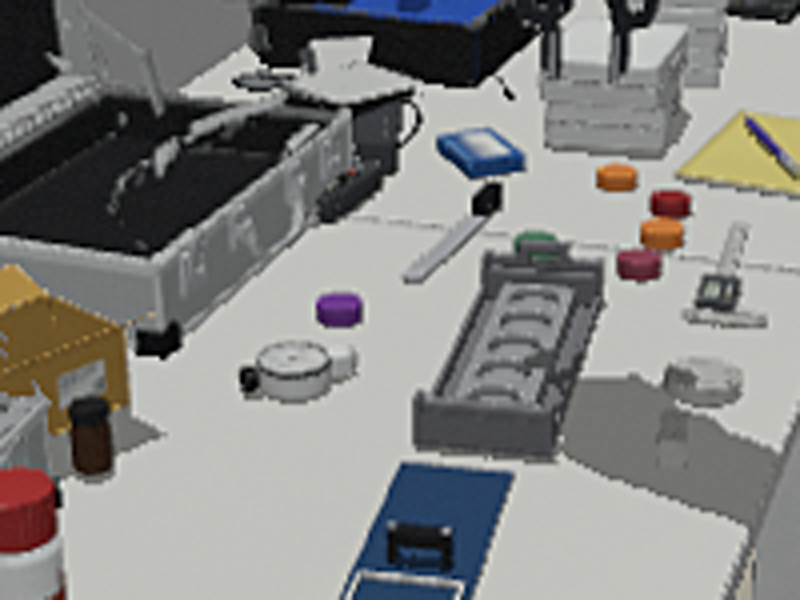

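```bash
cat >> h.py <<'E'
HS={'red':((0,14,0),(6,0,0)),}
def findcol(im,kind,box=(300,140,560,300)):
    hsv=cv2.cvtColor(im,cv2.COLOR_BGR2HSV).astype(int);H,S,V=[hsv[...,i] for i in range(3)]
    m={'red':((H<=5)|(H>=178)),'maroon':(H>=165)&(H<178),'green':(H>60)&(H<90),'blue':(H>100)&(H<125),'yellow':(H>18)&(H<40)}[kind]&(S>90)&(V>35)
    k=np.zeros(m.shape,np.uint8);x0,y0,x1,y1=box;k[y0:y1,x0:x1]=m[y0:y1,x0:x1]
    n,l,s,c=cv2.connectedComponentsWithStats(k)
    return [(int(s[i,4]),np.round(c[i],2),np.round(onplane('top',c[i],0.008)[:2],4)) for i in range(1,n) if s[i,4]>50]
E
python3 - <<'E'
from h import *
mv([0.444,-0.363],0.2,TH); st()
im=snap('top','t6',(284,203,404,253),6)
snap('side','s6',(300,150,420,240),6)
for k in('red','maroon','green'): print(k,findcol(im,k))
E
```

```text
t=20.1 tool [ 0.4445 -0.3622  0.2004] yaw 7.95 F [-0.3 -0.5  0.1] w 0.0399 loc [-0.088 -0.359]
red [(6949, array([510.86, 266.33]), array([ 0.3758, -0.5423])), (67, array([451.27, 242.4 ]), array([ 0.446, -0.361]))]
maroon [(119, array([404.52, 244.45]), array([ 0.4364, -0.2144]))]
green []
```

View pics/t6.png

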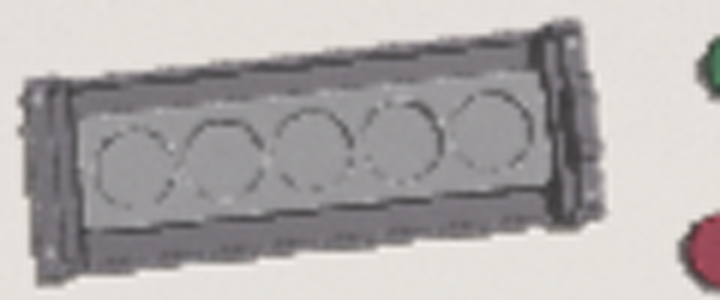

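View pics/t6_full.png

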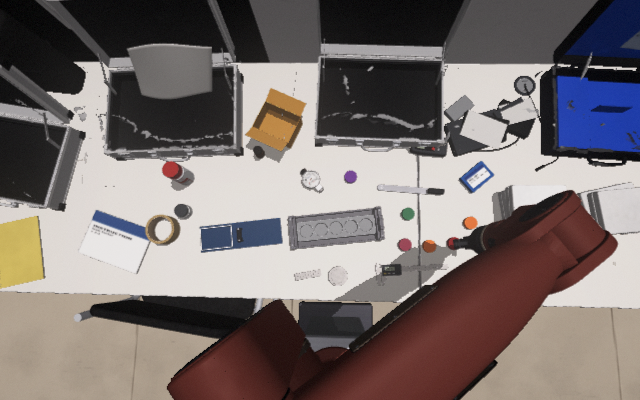

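```bash
python3 - <<'E'
from h import *
f=lambda c:((c[0]+.5)/6-.5+284,(c[1]+.5)/6-.5+203)
Q=[w2l(onplane('top',f(c),.019)) for c in [(135,168),(224,160),(313,150),(403,142),(490,131)]]
print(np.round(Q,4),np.mean(Q,0))
Q=[w2l(onplane('top',f(c),.019)) for c in [(78,118),(545,70),(550,188),(85,230)]]; print(np.round(Q,4),np.mean(Q,0))
im=cv2.imread('pics/t6_full.png'); g=im[203:253,284:404]
g=cv2.cvtColor(cv2.resize(g,None,fx=8,fy=8,interpolation=cv2.INTER_CUBIC),cv2.COLOR_BGR2GRAY)
c=cv2.HoughCircles(cv2.GaussianBlur(g,(9,9),2),cv2.HOUGH_GRADIENT,1,90,param1=60,param2=12,minRadius=48,maxRadius=60)
for x,y,r in (c[0] if c is not None else []): print(x,y,r,np.round(w2l(onplane('top',((x+.5)/8-.5+284,(y+.5)/8-.5+203),.019)),4))
hsv=cv2.cvtColor(im,cv2.COLOR_BGR2HSV); print(hsv[214,408],hsv[213,406])
E
```

```text
[[ 0.0029  0.0933]
 [ 0.0017  0.0459]
 [ 0.0015 -0.0015]
 [ 0.0001 -0.0493]
 [ 0.0006 -0.0956]] [ 0.00135418 -0.00143387]
[[ 0.0328  0.1206]
 [ 0.0293 -0.1287]
 [-0.0328 -0.1229]
 [-0.0266  0.1231]] [ 0.00070015 -0.00197928]
306.5 210.5 52.4 [0.0025 0.0428]
533.5 182.5 54.2 [ 0.0031 -0.048 ]
[ 70  91 120] [ 70  87 120]
```

```bash
sed -i 's/^C0=.*/C0=np.array([0.4839,0.0045]); TH=7.4/; s/(S>90)/(S>80)/' h.py
cat >> h.py <<'E'
ZP=0.0815
def pickdisc(xy,up=0.2):
    robot.set_gripper(0.062)
    mv(xy,0.15,TH)
    r=ln(xy,ZP,0.12,guard=10); st('down %s'%r)
    if r: return False
    robot.set_gripper(0.0); st('sq1')
    robot.set_gripper(0.062)
    ln(xy,ZP,0.1,yaw=TH+90)
    robot.set_gripper(0.0); o=st('sq2')
    ln(xy,up-0.08,0.12); o=st('lift'); ln(xy,up,0.2)
    return o['gripper_width']>0.03
E
python3 - <<'E'
from h import *
xy=onplane('top',(453.68,242.96),0.008)[:2]; print(xy)
robot.set_gripper(0.062)
print(pickdisc(xy))
p=l2w(0,-0.0475)
mv(p,0.2,TH+90)
st()
im=snap('top','t7',(284,130,484,290),4);snap('side','s7',(300,130,440,240),5)
for k in('red','maroon','green'): print(k,findcol(im,k))
E
```

```text
[ 0.44440034 -0.36845341]
down False t=21.8 tool [ 0.4448 -0.369   0.0827] yaw 7.40 F [-0.4 -0.1  0.6] w 0.0619 loc [-0.0868 -0.3653]
sq1 t=22.2 tool [ 0.445  -0.3691  0.0833] yaw 7.40 F [-1.7  1.3  7.7] w 0.0359 loc [-0.0867 -0.3655]
sq2 t=24.6 tool [ 0.4445 -0.3687  0.0821] yaw 97.39 F [-1.5  1.4  6.5] w 0.0367 loc [-0.0871 -0.365 ]
lift t=25.1 tool [ 0.4445 -0.3686  0.1199] yaw 97.40 F [ 0.2 -0.3  0.3] w 0.0365 loc [-0.0872 -0.3649]
True
 t=26.9 tool [ 0.4901 -0.0434  0.1998] yaw 97.35 F [-0.2 -0.   0.5] w 0.0361 loc [-0.     -0.0483]
red [(8756, array([352.36, 237.61]), array([ 0.4545, -0.0494]))]
maroon [(119, array([404.46, 244.37]), array([ 0.4367, -0.2142]))]
green [(98, array([407.61, 213.3 ]), array([ 0.5358, -0.2252]))]
```

View pics/s7.png

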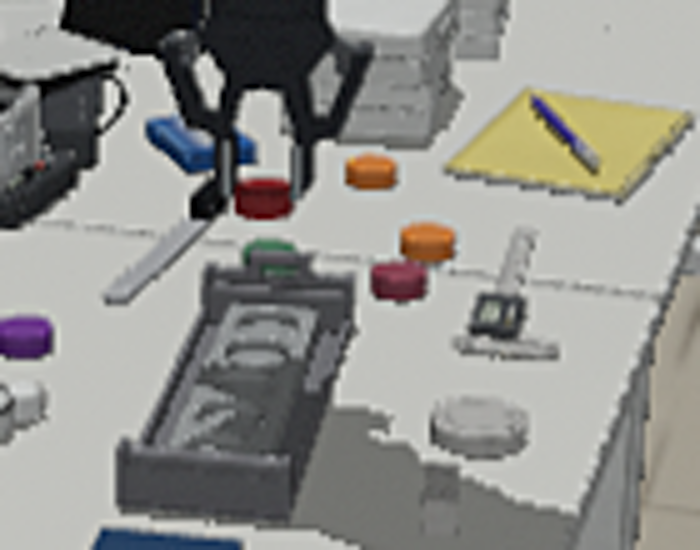

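View pics/t7.png

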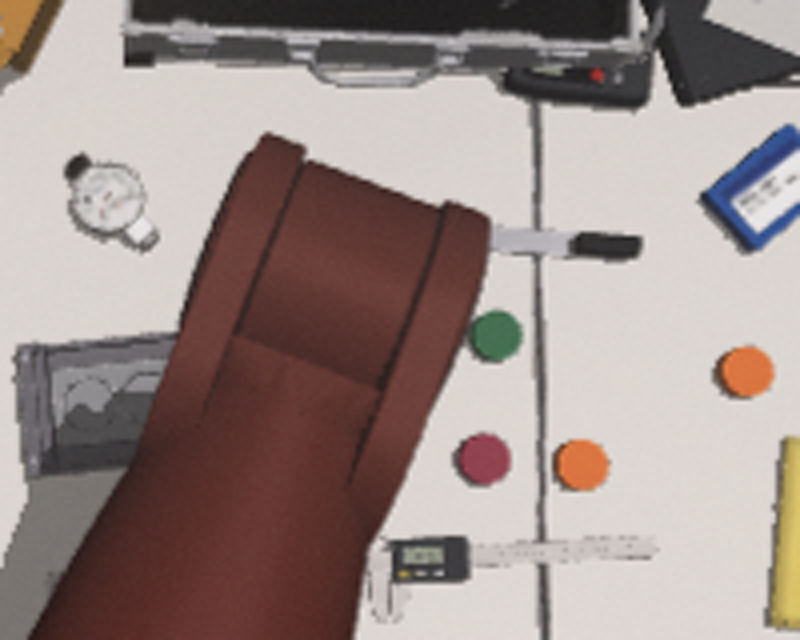

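```bash
cat >> h.py <<'E'
def lowerdisc(y,x=0.0):
    p=l2w(x,y); ln(p,0.112,0.15)
    r=ln(p,0.0925,0.03,guard=4); o=st('lower %s'%r)
    z=o['tool_pos'][2]
    if z>0.0965:   # on a rim: search
        for k in range(24):
            a=k*np.pi/4; rr=0.001*(1+k//8)
            q=l2w(x+rr*np.cos(a),y+rr*np.sin(a))
            ln(q,z-0.002,0.03,guard=12)
            o=robot.observe()
            if o['tool_pos'][2]<z-0.0015:
                print('dropped in',k); break
        r=ln(o['tool_pos'][:2],0.0925,0.03,guard=5); o=st('lower2 %s'%r)
    return o
def release(y):
    robot.set_gripper(0.058); o=st('rel'); ln(o['tool_pos'][:2],0.2,0.2)
E
python3 - <<'E'
from h import *
lowerdisc(-0.0475)
snap('side','s8',(300,130,440,240),5)
E
```

```text
lower True t=28.3 tool [ 0.4907 -0.0425  0.0955] yaw 97.41 F [ 4.6  1.1 -1.5] w 0.0363 loc [ 0.0007 -0.0474]
```

View pics/s8.png

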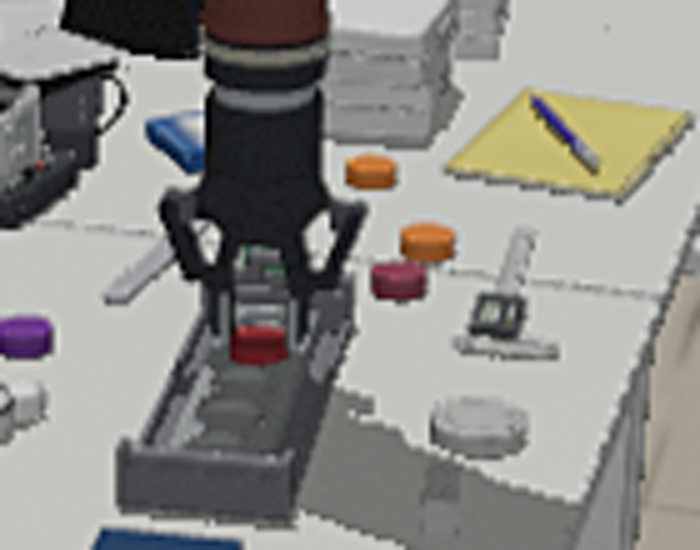

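```bash
python3 - <<'E'
from h import *
p=l2w(0.0015,-0.0475)
ln(p,0.0955,0.03); st()
r=ln(p,0.0915,0.02,guard=6); st(r)
release(-0.0475)
mv([0.436,-0.215],0.2,TH);st()
im=snap('top','t9',(284,203,404,253),6);snap('side','s9',(300,130,440,240),5)
for k in('red','maroon','green'): print(k,findcol(im,k))
E
```

```text
t=28.6 tool [ 0.4912 -0.0424  0.0953] yaw 97.41 F [ 0.1 -0.4  0.3] w 0.0365 loc [ 0.0012 -0.0474]
True t=28.8 tool [ 0.4917 -0.0424  0.0929] yaw 97.41 F [-0.6  0.1  5.4] w 0.0369 loc [ 0.0016 -0.0476]
rel t=29.1 tool [ 0.4911 -0.0422  0.0921] yaw 97.41 F [ 0.9 -0.9 -1.1] w 0.0584 loc [ 0.0012 -0.0473]
 t=30.9 tool [ 0.4358 -0.2144  0.1991] yaw 7.52 F [-0.2 -0.2 -0.2] w 0.0579 loc [-0.0759 -0.2109]
red [(7985, array([452.81, 258.7 ]), array([ 0.3953, -0.3643])), (126, array([351.1 , 226.29]), array([ 0.4906, -0.045 ]))]
maroon []
green [(98, array([407.61, 213.3 ]), array([ 0.5358, -0.2252]))]
```

View pics/t9.png

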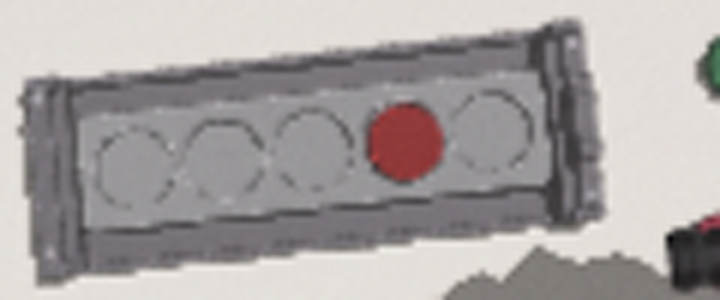

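View pics/s9.png

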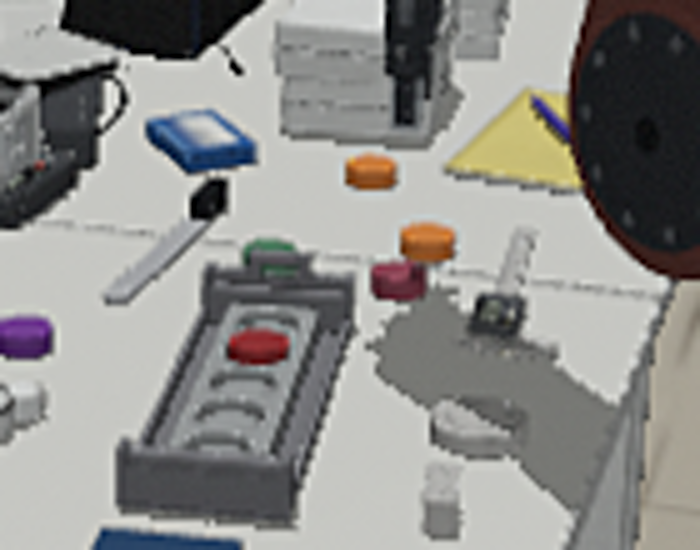

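```bash
sed -i 's/^C0=.*/C0=np.array([0.4852,0.0047]); TH=7.4/' h.py
python3 - <<'E'
from h import *
if pickdisc(np.array([0.4366,-0.2143])):
    mv(l2w(0,0),0.2,TH+90)
    o=lowerdisc(0.0)
E
```

```text
down False t=32.3 tool [ 0.4371 -0.2148  0.0826] yaw 7.40 F [ 0.  -0.8  0.3] w 0.0620 loc [-0.076  -0.2114]
sq1 t=32.7 tool [ 0.4373 -0.2149  0.0832] yaw 7.40 F [-2.2  1.4  9.2] w 0.0360 loc [-0.0758 -0.2116]
sq2 t=35.1 tool [ 0.4368 -0.2144  0.0821] yaw 97.39 F [-1.7  0.8  5.8] w 0.0364 loc [-0.0763 -0.211 ]
lift t=35.6 tool [ 0.4367 -0.2144  0.1199] yaw 97.40 F [ 0.2  0.1 -0.3] w 0.0363 loc [-0.0763 -0.211 ]
lower True t=38.4 tool [0.4851 0.0048 0.0929] yaw 97.41 F [-0.3  0.2  3.6] w 0.0364 loc [-0.0001  0.0001]
```

Seated cleanly on the floor height (0.0929). Release, and look from the green-approach pose.

```bash
python3 - <<'E'
from h import *
release(0)
mv([0.5358,-0.2252],0.25,TH);st()
im=snap('top','ta',(284,133,484,283),4);snap('side','sa',(300,130,440,240),5)
for k in('red','maroon','green'): print(k,findcol(im,k))
E
```

```text
rel t=38.7 tool [0.4845 0.0049 0.0923] yaw 97.40 F [-0.4 -0.2  0.6] w 0.0582 loc [-0.0007  0.0003]
 t=40.5 tool [ 0.5355 -0.2244  0.2489] yaw 7.53 F [-0.7 -0.7 -0.8] w 0.0577 loc [ 0.0204 -0.2337]
red [(14782, array([448.4 , 226.35]), array([ 0.4965, -0.3534])), (125, array([350.98, 226.22]), array([ 0.4908, -0.0446]))]
maroon [(120, array([336.05, 228.01]), array([0.4841, 0.0031]))]
green []
```

View pics/ta.png

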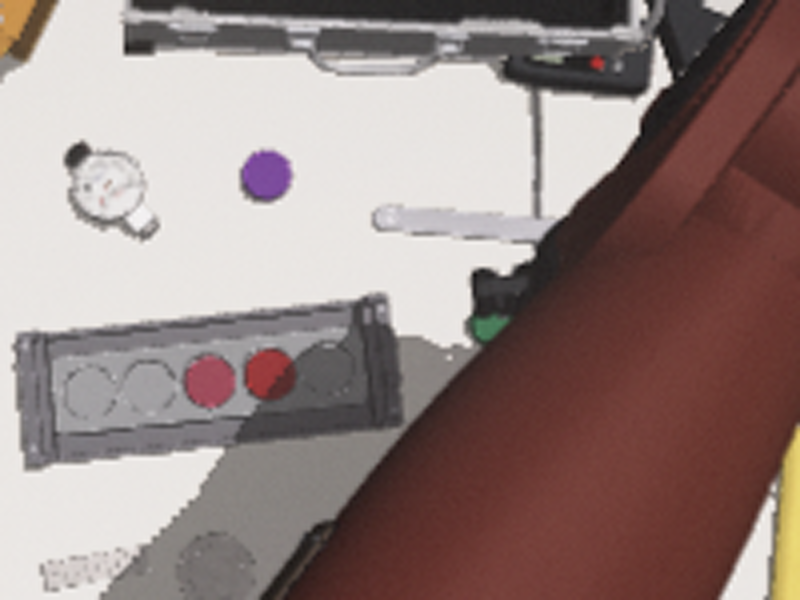

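View pics/sa.png

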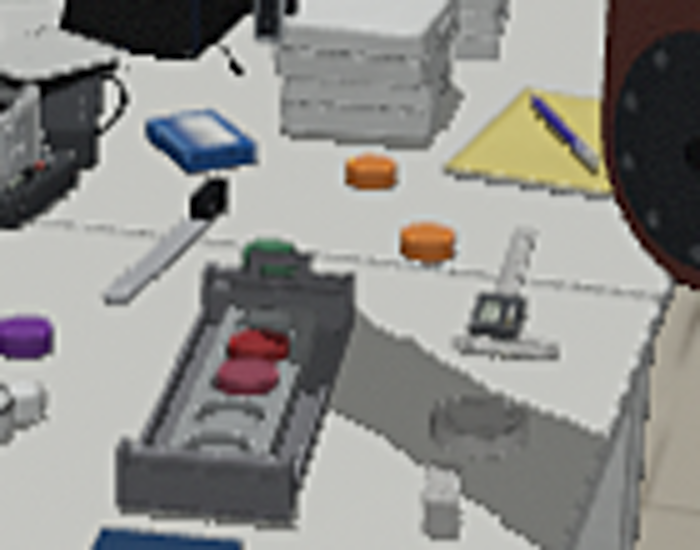

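```bash
python3 - <<'E'
from h import *
if pickdisc(np.array([0.5358,-0.2252])):
    mv(l2w(0,0.0475),0.2,TH+90)
    o=lowerdisc(0.0475)
E
```

```text
down False t=42.0 tool [ 0.5364 -0.2256  0.0827] yaw 7.40 F [0.3 0.5 0.6] w 0.0619 loc [ 0.0211 -0.235 ]
sq1 t=42.4 tool [ 0.5365 -0.2257  0.0833] yaw 7.40 F [-1.1  1.5  7.9] w 0.0363 loc [ 0.0212 -0.2351]
sq2 t=44.8 tool [ 0.536  -0.2253  0.0821] yaw 97.39 F [-1.7  0.9  4.9] w 0.0367 loc [ 0.0208 -0.2347]
lift t=45.3 tool [ 0.5359 -0.2253  0.1199] yaw 97.39 F [-0.5  0.1 -0.8] w 0.0368 loc [ 0.0207 -0.2346]
lower True t=48.3 tool [0.4791 0.0519 0.0929] yaw 97.41 F [-0.   0.6  4.9] w 0.0367 loc [0.     0.0476]
```

```bash
python3 - <<'E'
from h import *
release(0)
mv([0.5,-0.4],0.3,TH+180)
im=snap('top','tb',(180,130,480,290),2.6);snap('side','sb',(220,100,480,295),3)
for k in('red','maroon','green'): print(k,findcol(im,k))
f=cv2.imread('pics/tb_full.png'); d=f[203:253,284:404]; cv2.imwrite('pics/tb2.png',cv2.resize(d,None,fx=6,fy=6,interpolation=cv2.INTER_CUBIC))
im=im.astype(int)
k=np.zeros(im.shape[:2],np.uint8);k[180:265,190:288]=(im.max(2)<60)[180:265,190:288]
n,l,s,c=cv2.connectedComponentsWithStats(k)
for i in range(1,n):
    if s[i,4]>15: print('dark',s[i,4],c[i],onplane('top',c[i],0.028))
E
```

```text
rel t=48.7 tool [0.4786 0.0519 0.0923] yaw 97.40 F [ 1.7  0.5 -0.8] w 0.0579 loc [-0.0005  0.0477]
red [(8055, array([513.69, 259.9 ]), array([ 0.3958, -0.552 ])), (126, array([351.1 , 226.29]), array([ 0.4906, -0.045 ]))]
maroon [(122, array([336.21, 228.05]), array([0.484 , 0.0026]))]
green [(106, array([321.03, 229.52]), array([0.4783, 0.0511]))]
dark 47 [238.9787234  234.29787234] [0.45658539 0.3102378  0.028     ]
```

View pics/tb.png

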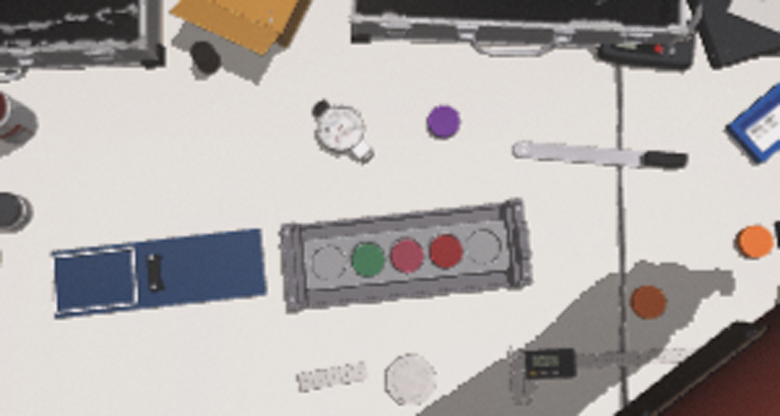

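View pics/sb.png

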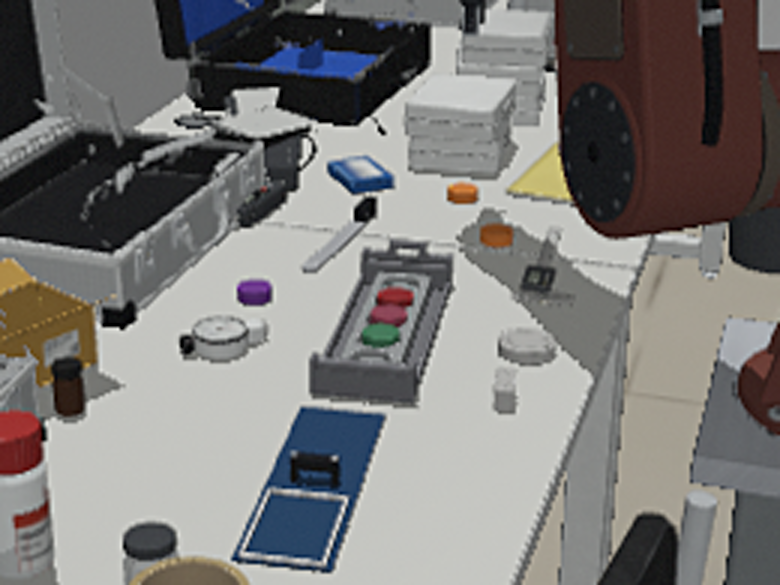

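View pics/tb2.png

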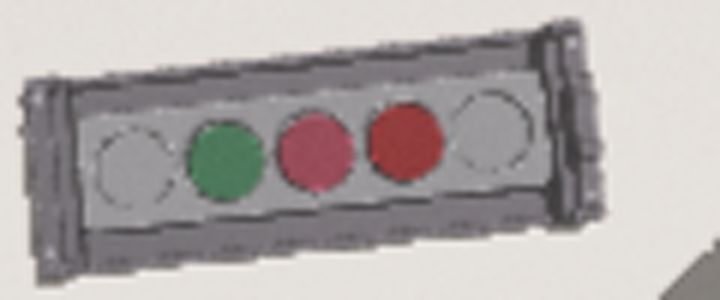

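```bash
python3 - <<'E'
from h import *
im=cv2.imread('pics/tb_full.png'); hsv=cv2.cvtColor(im,cv2.COLOR_BGR2HSV)
m=((hsv[...,0]>95)&(hsv[...,0]<125)&(hsv[...,1]>70)).astype(np.uint8)
k=np.zeros_like(m);k[205:265,190:290]=m[205:265,190:290]
k=cv2.morphologyEx(k,cv2.MORPH_CLOSE,np.ones((7,7)))
c=max(cv2.findContours(k,0,2)[0],key=cv2.contourArea)
w=np.array([onplane('top',p[0],0.004)[:2] for p in c],np.float32)
r=cv2.minAreaRect(w*1000); print(r)
h=np.array([onplane('top',(238.98,234.3),0.028)[:2]]);print(h)
cv2.imwrite('pics/tb3.png',cv2.resize(im[205:262,190:290],None,fx=7,fy=7,interpolation=cv2.INTER_CUBIC))
o=onplane('top',(238.98,234.3),0.0)
# corner stops check for the carrier with current C0
for x,y,z in [(.052,.147,.038),(-.052,.147,.038),(.052,-.147,.038),(-.052,-.147,.038)]:
    u=proj('top',[*l2w(x,y),z]); print(((u-[284,203])+.5)*6-.5)
E
```

```text
((457.3172607421875, 312.56475830078125), (80.68476104736328, 261.3404541015625), 7.628156661987305)
[[0.45657875 0.31023335]]
[22.74051516 78.40438477]
[ 41.28707331 276.91071709]
[580.24919688  16.92078634]
[606.45227843 215.40187176]
```

View pics/tb3.png

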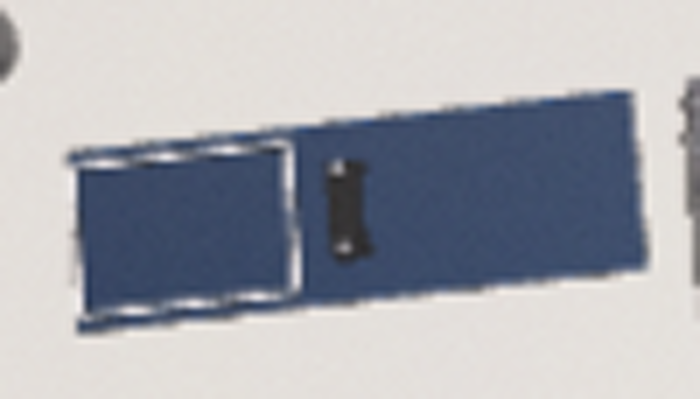

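```bash
python3 - <<'E'
from h import *
robot.set_gripper(0.04)
p=np.array([0.4563,0.3128])
mv(p,0.2,187.7); r=ln(p,0.0845,0.12,guard=8); st(r)
robot.set_gripper(0.0); st('closed')
o=robot.observe();p=o['tool_pos'][:2]
ln(p,0.12,0.08); ln(p,0.2,0.2); st('up')
q=l2w(0.0,0.0); 
ln(q,0.2,0.25,yaw=TH+180); ln(q,0.150,0.1); st()
snap('side','sc',(300,130,420,240),6); snap('top','tc',(274,193,404,263),6)
E
```

```text
False t=55.4 tool [0.4569 0.313  0.0854] yaw -172.30 F [-0.5  0.   0.3] w 0.0399 loc [0.0116 0.3094]
closed t=55.7 tool [0.4569 0.3131 0.0855] yaw -172.29 F [-0.5  0.6  5.7] w 0.0122 loc [0.0116 0.3095]
up t=56.9 tool [0.4566 0.313  0.1989] yaw -172.30 F [ 0.5  0.3 -3.4] w 0.0124 loc [0.0113 0.3094]
 t=58.9 tool [0.4853 0.0048 0.1503] yaw -172.58 F [-0.3  0.3 -1.5] w 0.0125 loc [0.0001 0.0001]
```

View pics/sc.png

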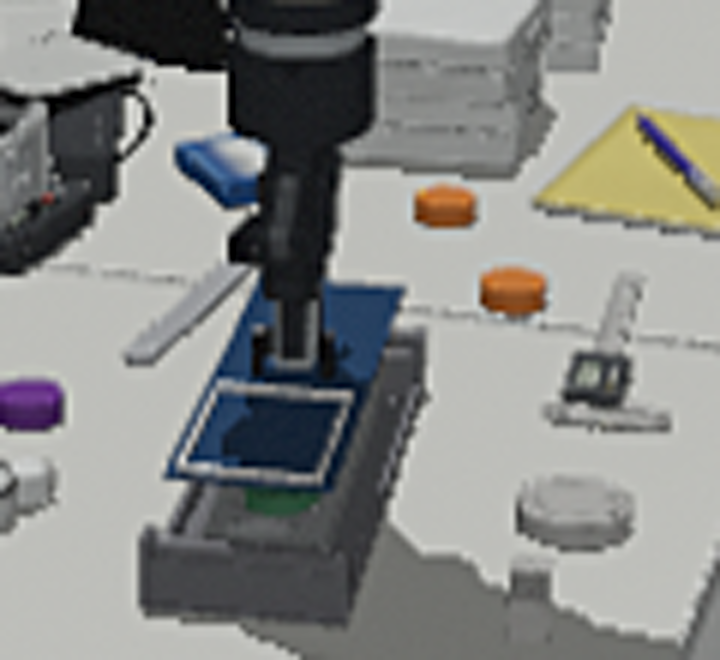

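View pics/tc.png

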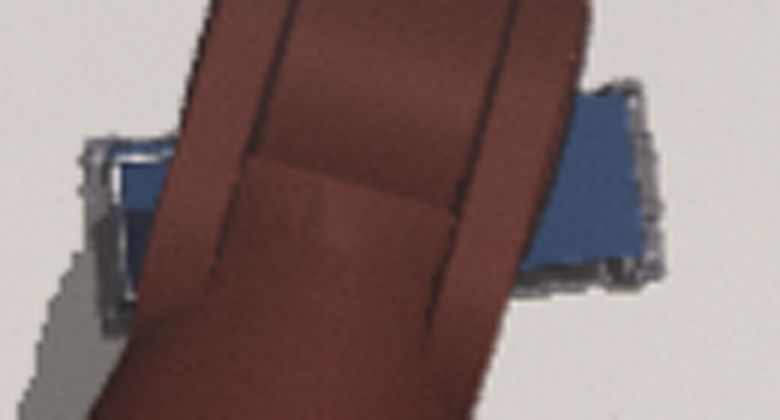

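```bash
python3 - <<'E'
from h import *
im=cv2.imread('pics/tc_full.png'); 
f=lambda c:((c[0]+.5)/6-.5+274,(c[1]+.5)/6-.5+193)
for c in [(628,93),(642,253)]: print(w2l(onplane('top',f(c),.0696)))
cv2.imwrite('pics/tc2.png',cv2.resize(im[200:245,355:390],None,fx=14,fy=14,interpolation=cv2.INTER_CUBIC))
im=cv2.imread('pics/sc_full.png'); cv2.imwrite('pics/sc2.png',cv2.resize(im[170:220,320:380],None,fx=12,fy=12,interpolation=cv2.INTER_CUBIC))
E
```

```text
[ 0.04078121 -0.13531603]
[-0.0404116  -0.13184969]
```

View pics/tc2.png

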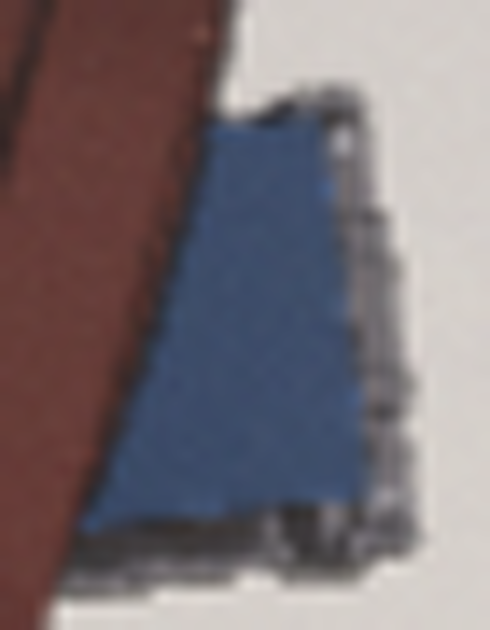

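View pics/sc2.png

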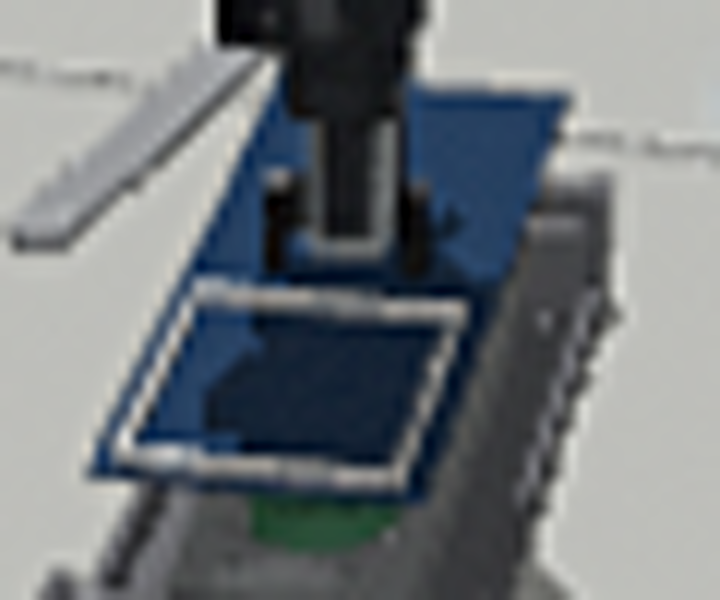

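```bash
python3 - <<'E'
from h import *
q=l2w(-0.0012,0.0); 
ln(q,0.130,0.1); r=ln(q,0.112,0.03,guard=5); st(r)
snap('side','sd',(300,130,420,240),6); snap('top','td',(274,193,404,263),6)
E
```

```text
True t=59.9 tool [0.4839 0.0046 0.1144] yaw -172.60 F [-1.7  0.2  6.3] w 0.0123 loc [-0.0013  0.    ]
```

View pics/sd.png

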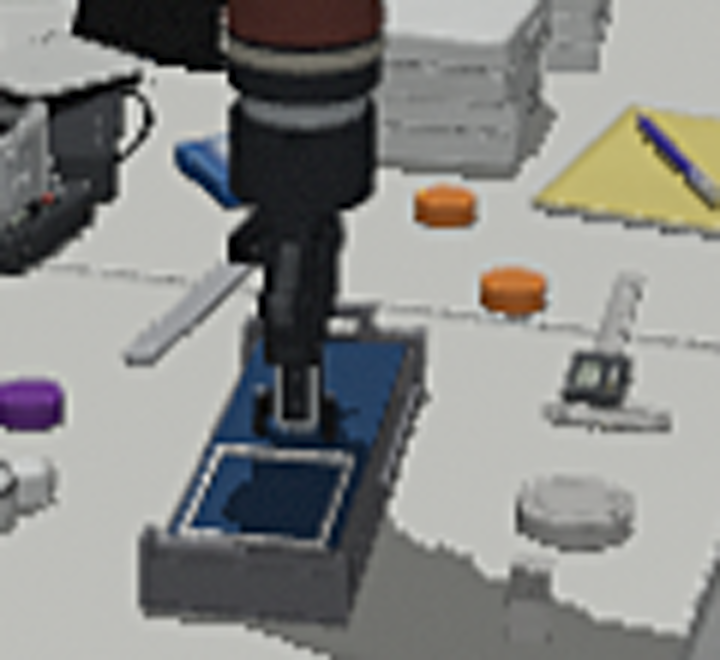

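```bash
python3 - <<'E'
from h import *
robot.set_gripper(0.04); st(); o=robot.observe(); ln(o['tool_pos'][:2],0.2,0.25)
mv([0.5,-0.35],0.3,TH+180); st()
im=snap('top','te',(284,203,404,253),6);snap('side','se',(280,150,400,245),6)
cv2.imwrite('pics/te2.png',cv2.resize(im[155:205,290:340],None,fx=12,fy=12,interpolation=cv2.INTER_CUBIC))
E
```

```text
t=60.4 tool [0.4834 0.0047 0.1136] yaw -172.60 F [ 0.3 -0.3  0.2] w 0.0399 loc [-0.0018  0.0002]
 t=62.3 tool [ 0.5003 -0.3488  0.2996] yaw -172.53 F [ 0.2  0.6 -0.3] w 0.0402 loc [-0.0305 -0.3525]
```

View pics/te.png

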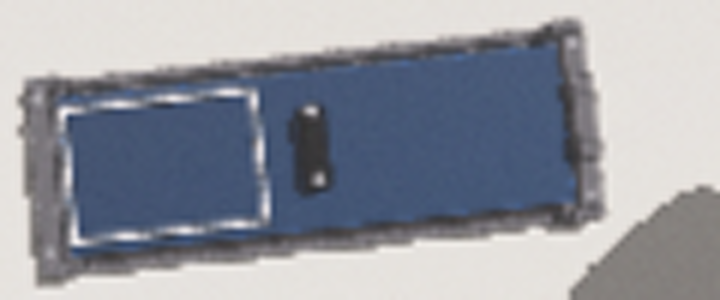

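View pics/se.png

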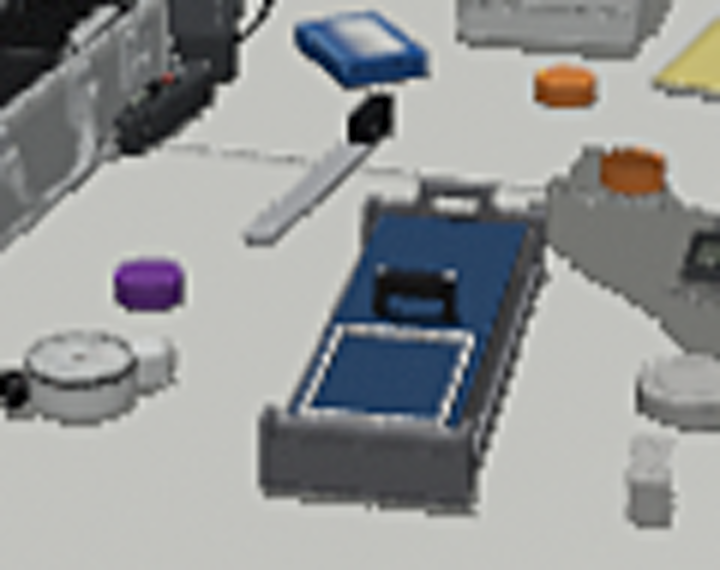

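View pics/te2.png

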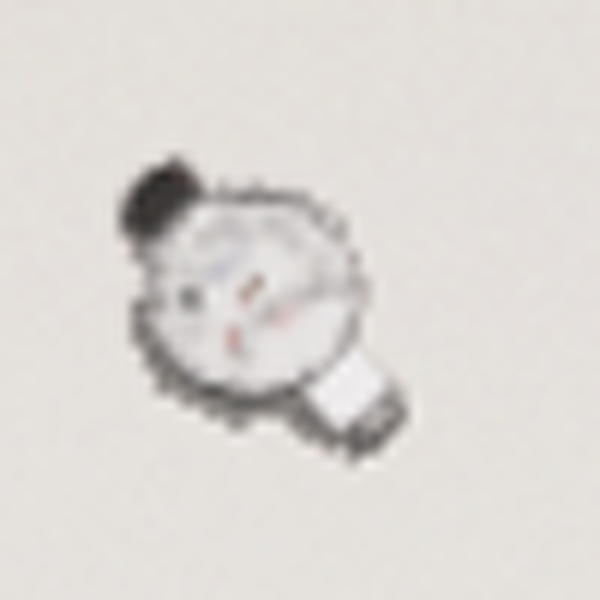

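```bash
python3 - <<'E'
from h import *
f=lambda c:((c[0]+.5)/12-.5+290,(c[1]+.5)/12-.5+155)
b=onplane('top',f((255,289)),.025); k=onplane('top',f((160,200)),.013); t=onplane('top',f((358,405)),.012)
print(b,k,t); d=k-t; print('axis +x (foot->knob) deg',np.degrees(np.arctan2(d[1],d[0])),np.linalg.norm(d)); 
d=b-t;print(np.degrees(np.arctan2(d[1],d[0]))); d=k-b; print(np.degrees(np.arctan2(d[1],d[0])))
r=[onplane('top',f(c),.025) for c in[(148,289),(362,289),(255,188),(255,390)]]; print(np.linalg.norm(r[0]-r[1]),np.linalg.norm(r[2]-r[3]))
E
```

```text
[0.64066305 0.08733712 0.025     ] [0.66750182 0.11479113 0.013     ] [0.61176435 0.0594253  0.012     ]
axis +x (foot->knob) deg 44.808344843494616 0.07856870032544014
44.00479069246862
45.64923831703855
0.05768243880431605 0.05543594193552857
```

```bash
python3 - <<'E'
from h import *
p=np.array([0.6415,0.0873])
robot.set_gripper(0.085)
mv(p,0.18,44.8); r=ln(p,0.0765,0.12,guard=8); st(r)
robot.set_gripper(0.0); st('closed'); o=robot.observe(); p=o['tool_pos'][:2]
ln(p,0.12,0.08); ln(p,0.2,0.2); st('up')
snap('side','sf',(280,100,400,245),4); 
E
```

```text
False t=66.6 tool [0.6421 0.0872 0.0775] yaw 44.80 F [ 0.8 -0.3  0.5] w 0.0855 loc [0.1662 0.0616]
closed t=67.0 tool [0.6421 0.0874 0.078 ] yaw 44.81 F [-3.3  0.1  6.8] w 0.0545 loc [0.1662 0.0618]
up t=68.3 tool [0.6418 0.0874 0.1988] yaw 44.80 F [ 0.3  0.4 -2.8] w 0.0546 loc [0.166  0.0618]
```

View pics/sf.png

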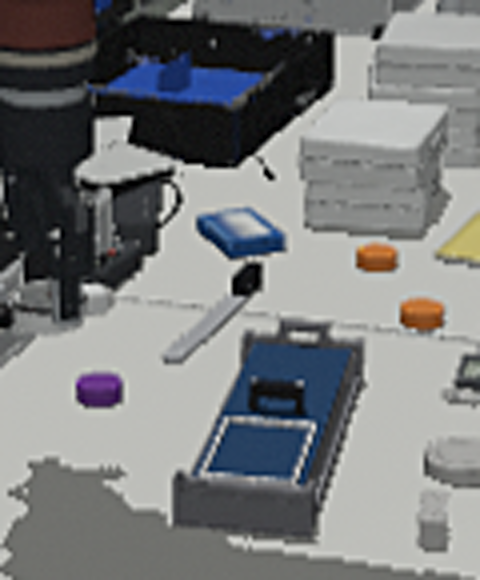

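```bash
python3 - <<'E'
from h import *
q=l2w(0.0005,0.0845)
mv(q,0.2,TH+90); ln(q,0.13,0.15); st()
snap('side','sg',(280,130,400,245),6)
r=ln(q,0.1085,0.03,guard=5); st(r)
snap('side','sh',(280,130,400,245),6)
E
```

```text
t=69.8 tool [0.4753 0.0885 0.1305] yaw 97.38 F [-0.  -0.8 -1.8] w 0.0545 loc [0.0009 0.0844]
True t=70.5 tool [0.4746 0.0886 0.111 ] yaw 97.40 F [-1.  -1.   4.9] w 0.0550 loc [0.0003 0.0846]
```

View pics/sg.png

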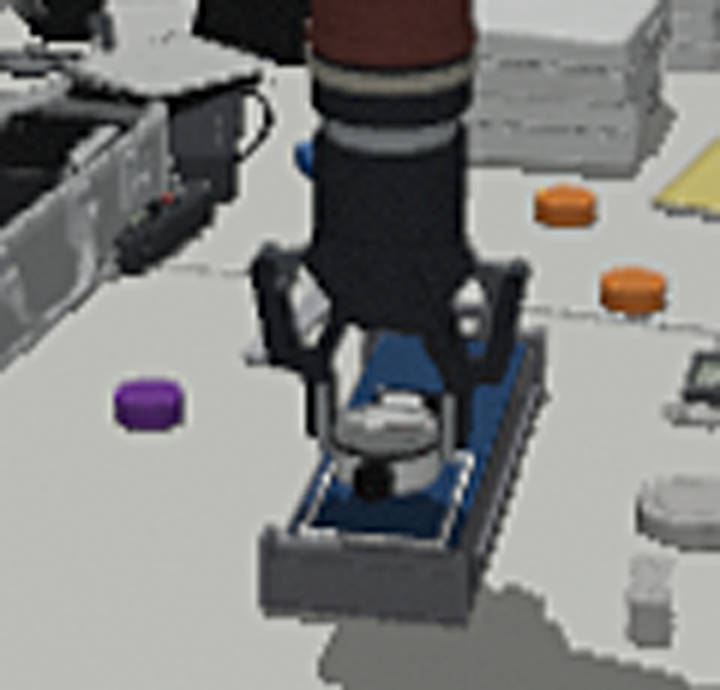

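View pics/sh.png

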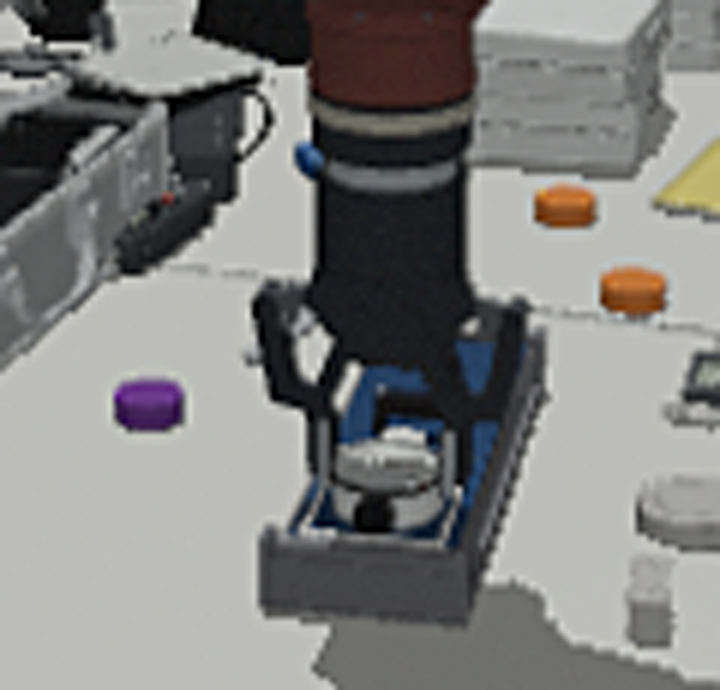

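```bash
python3 - <<'E'
from h import *
robot.set_gripper(0.083); st(); o=robot.observe(); ln(o['tool_pos'][:2],0.2,0.15)
mv([0.612,-0.31],0.25,86); st()
im=snap('top','ti',(284,203,404,253),6);snap('side','si',(280,150,400,245),6)
cv2.imwrite('pics/ti2.png',cv2.resize(im[170:210,370:460],None,fx=8,fy=8,interpolation=cv2.INTER_CUBIC))
E
```

```text
t=70.9 tool [0.4739 0.0887 0.1102] yaw 97.40 F [ 0.2 -0.1 -0.2] w 0.0831 loc [-0.0004  0.0847]
 t=73.3 tool [ 0.6122 -0.3088  0.2501] yaw 86.08 F [-0.1  0.6 -0.2] w 0.0829 loc [ 0.0856 -0.3272]
```

View pics/ti.png

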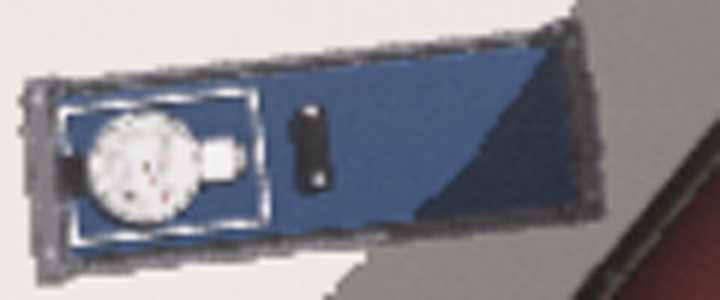

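View pics/si.png

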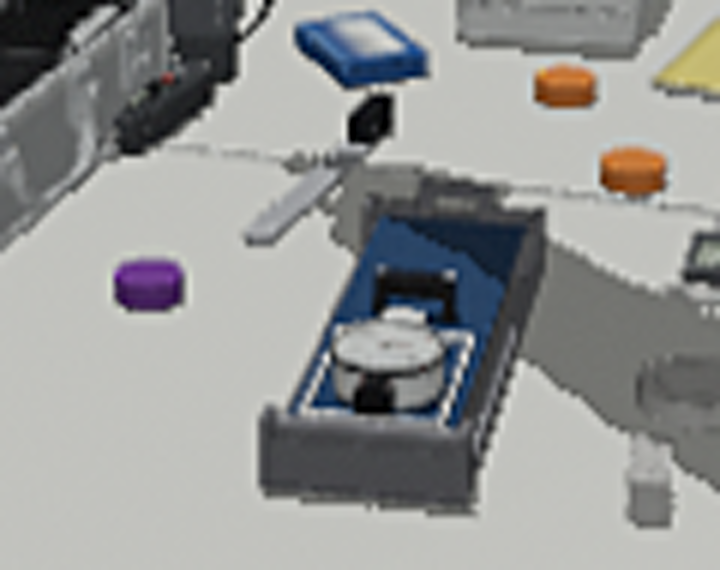

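View pics/ti2.png

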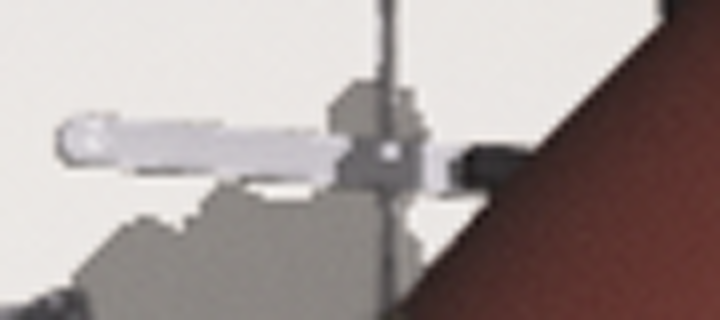

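```bash
python3 - <<'E'
from h import *
f=lambda c:((c[0]+.5)/6-.5+284,(c[1]+.5)/6-.5+203)
b=w2l(onplane('top',f((143,165)),.058)); print('body',b)
F=np.array([w2l(onplane('top',f(c),.035)) for c in[(66,110),(256,92),(266,222),(76,243)]]);print(F,F.mean(0))
t=w2l(onplane('top',f((238,158)),.045));k=w2l(onplane('top',f((72,175)),.045));print('foot,knob',t,k)
h=w2l(onplane('top',f((313,149)),.056));print('handle',h)
E
```

```text
body [-0.00154022  0.08735363]
[[ 0.03324237  0.12622695]
 [ 0.03172243  0.02597424]
 [-0.03628818  0.0281459 ]
 [-0.03643233  0.12767565]] [-0.00193893  0.07700569]
foot,knob [-0.00235242  0.03884848] [-0.00174298  0.12537972]
handle [-0.00273258 -0.00011093]
```

```bash
python3 - <<'E'
from h import *
f=lambda c:((c[0]+.5)/8-.5+370,(c[1]+.5)/8-.5+170)
a=onplane('top',f((62,137)),.006);b=onplane('top',f((460,168)),.012); print(a,b); d=a-b; print('yaw',np.degrees(np.arctan2(d[1],d[0]))-90)
p=np.array([0.612,-0.31])
robot.set_gripper(0.04)
r=ln(p,0.0755,0.12,guard=8); st(r)
snap('side','sj',(320,140,400,200),8)
robot.set_gripper(0.0); st('closed'); p=robot.observe()['tool_pos'][:2]
ln(p,0.10,0.08); st('up'); ln(p,0.15,0.15)
q=l2w(-0.0005,-0.35); print(q)
ln(q,0.15,0.2,yaw=TH+90); st()
snap('side','sk',(300,120,440,225),5);snap('top','tk',(364,183,484,263),6)
E
```

```text
[ 0.62126902 -0.12876338  0.006     ] [ 0.61009226 -0.28740595  0.012     ]
yaw -4.029969909930514
False t=75.5 tool [ 0.6125 -0.3104  0.0765] yaw 86.00 F [0.1 0.4 0.3] w 0.0398 loc [ 0.0856 -0.3288]
closed t=75.8 tool [ 0.6123 -0.3102  0.0762] yaw 86.00 F [0.5 0.6 3.6] w 0.0145 loc [ 0.0855 -0.3287]
up t=76.3 tool [ 0.6126 -0.3105  0.1008] yaw 86.00 F [-0.3 -0.  -1.1] w 0.0152 loc [ 0.0858 -0.329 ]
[ 0.52978262 -0.3424493 ]
 t=77.4 tool [ 0.5295 -0.3421  0.1489] yaw 97.31 F [-0.  -0.9 -1.1] w 0.0150 loc [-0.0007 -0.3497]
```

View pics/sj.png

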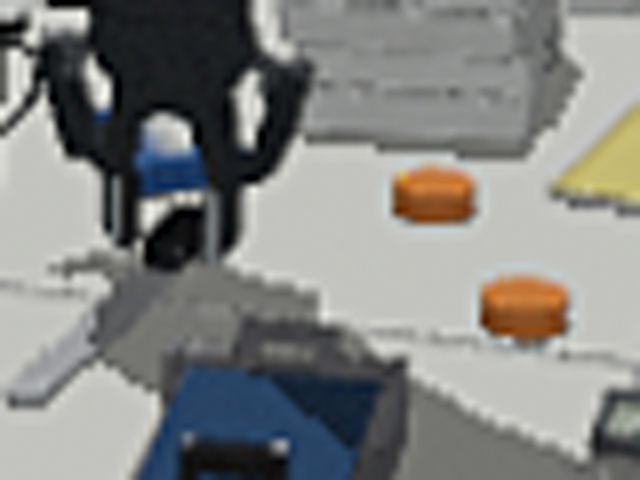

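View pics/sk.png

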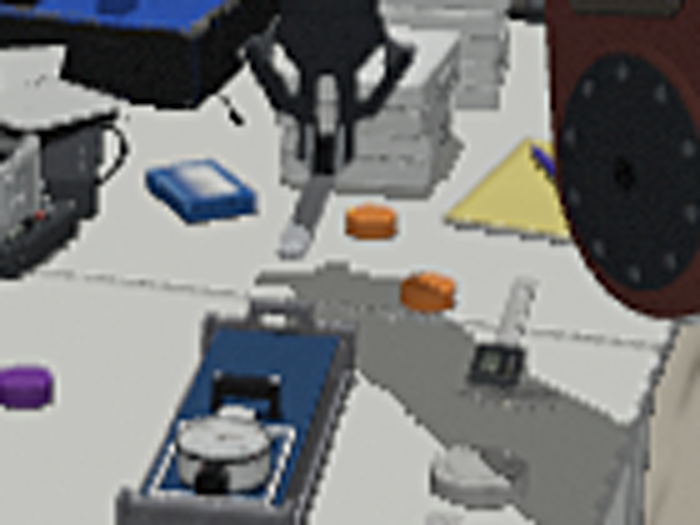

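View pics/tk.png

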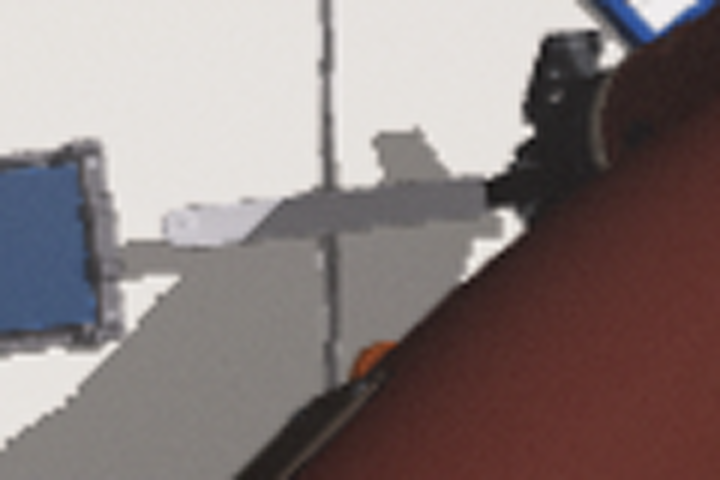

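```bash
python3 - <<'E'
from h import *
f=lambda c,s,o:((c[0]+.5)/s-.5+o[0],(c[1]+.5)/s-.5+o[1])
P=tri(f((168,226),6,(364,183)),f((292,248),5,(300,120)));print('tip',P,w2l(P))
# expected tip if untilted: local (-.0005,-.35+.187), z=.1489-.0762+.003
E=[*l2w(-.0005,-.35+.187),.1489-.0762+.003];print(E)
for n in('top','side'):print(n,proj(n,E),f((168,226),6,(364,183)) if n=='top' else f((292,248),5,(300,120)))
im=cv2.imread('pics/sk_full.png');cv2.imwrite('pics/sk2.png',cv2.resize(im[140:195,345:385],None,fx=12,fy=12,interpolation=cv2.INTER_CUBIC))
E
```

```text
tip [ 0.50385034 -0.16318286  0.0807082 ] [-0.00312757 -0.16888667]
[np.float64(0.5056978466609512), np.float64(-0.1570067972667325), 0.0757]
top [389.40596873 220.32558872] (391.5833333333333, 220.25)
side [356.44046787 171.08195773] (358.0, 169.2)
```

View pics/sk2.png

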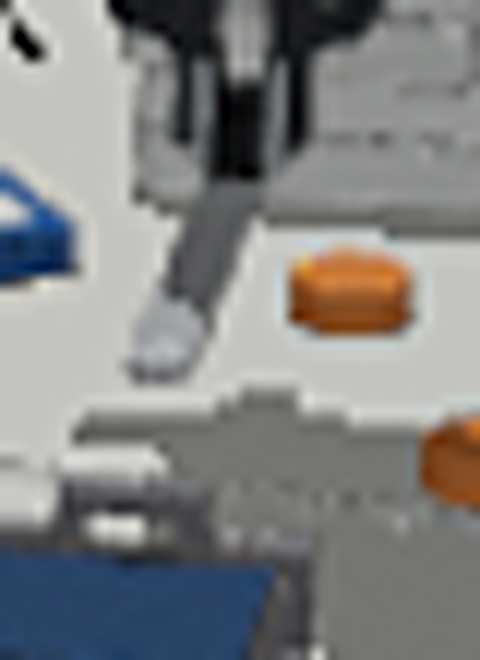

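```bash
python3 - <<'E'
from h import *
q=l2w(-0.0005,-0.346); ln(q,0.1115,0.1); st()
im=snap('side','sl',(300,120,440,225),5);cv2.imwrite('pics/sl2.png',cv2.resize(im[150:205,335:385],None,fx=12,fy=12,interpolation=cv2.INTER_CUBIC))
im=snap('top','tl',(364,183,484,263),6)
for z in(.039,.052,.034): print(z,[proj('side',[*l2w(x,-.147),z]) for x in(-.0125,.0125)])
E
```

```text
t=78.0 tool [ 0.5293 -0.3382  0.1112] yaw 97.41 F [ 0.6 -0.4  0. ] w 0.0147 loc [-0.0005 -0.3457]
0.039 [array([359.00966057, 182.97375614]), array([351.79760082, 182.4469211 ])]
0.052 [array([359.08655686, 179.4624969 ]), array([351.85179122, 178.94426392])]
0.034 [array([358.98021254, 184.31841972]), array([351.77684794, 183.78830732])]
```

View pics/sl2.png

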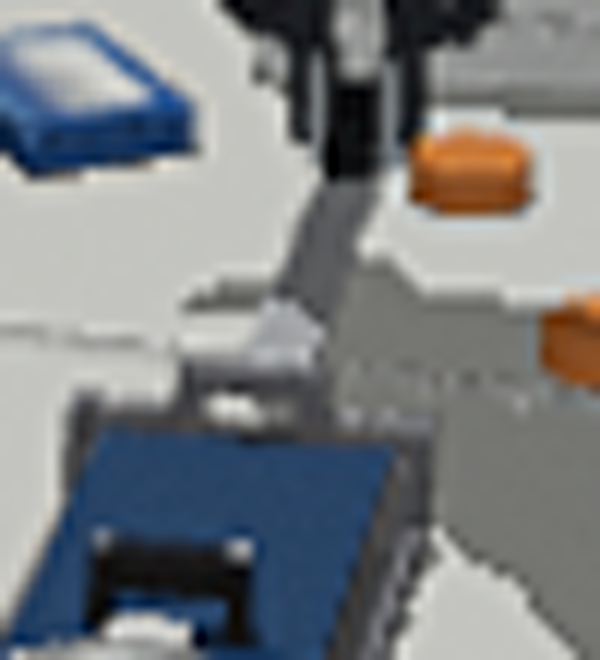

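View pics/tl.png

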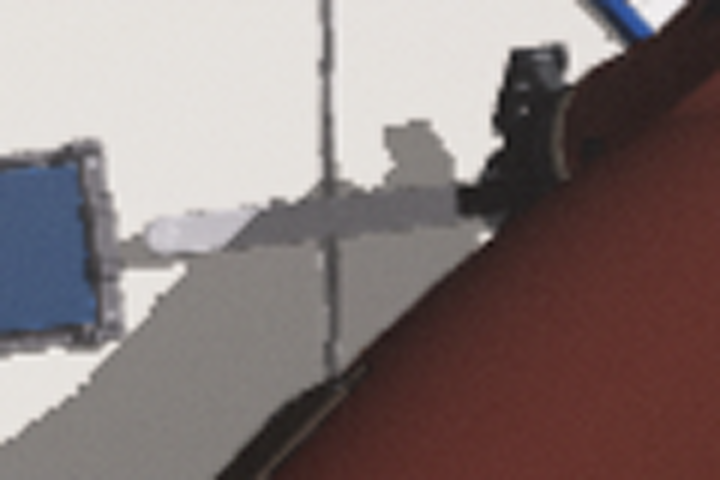

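```bash
python3 - <<'E'
from h import *
q=l2w(-0.0005,-0.305); r=ln(q,0.1115,0.04,guard=5); st(r)
im=snap('side','sm');cv2.imwrite('pics/sm2.png',cv2.resize(im[150:205,335:385],None,fx=12,fy=12,interpolation=cv2.INTER_CUBIC))
im=snap('top','tm',(334,193,454,263),6)
E
```

```text
False t=79.3 tool [ 0.524  -0.2981  0.1115] yaw 97.39 F [ 0.4  0.8 -1.4] w 0.0148 loc [-0.0005 -0.3052]
```

View pics/sm2.png

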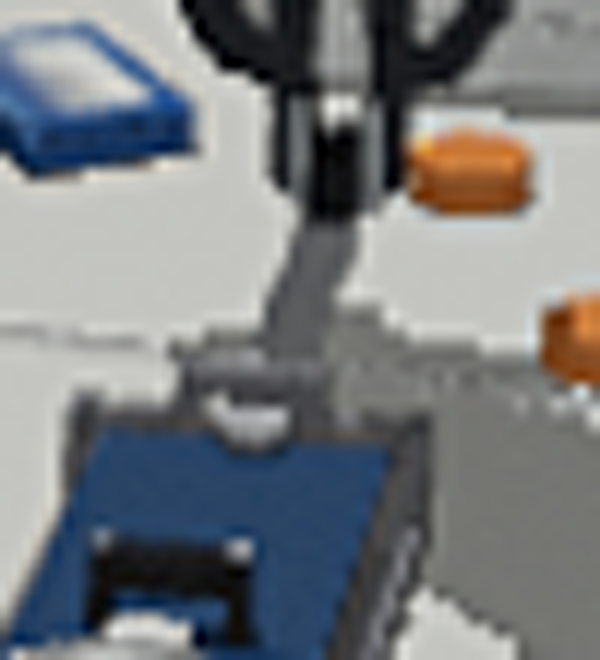

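View pics/tm.png

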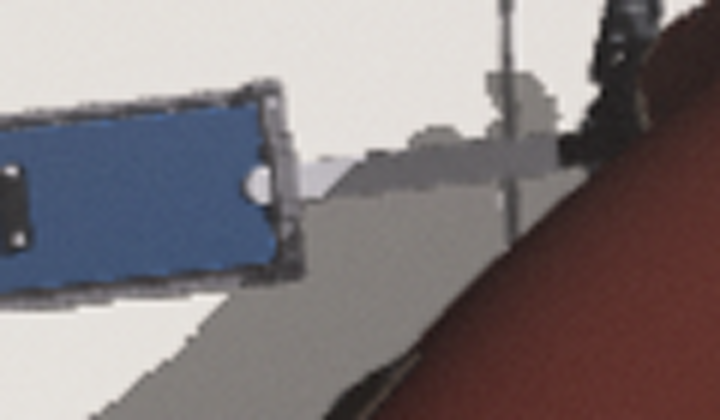

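```bash
python3 - <<'E'
from h import *
for y in(-0.25,-0.205):
    r=ln(l2w(-0.0007,y),0.1115,0.06,guard=6); st(r)
    if r: break
im=snap('side','sn');cv2.imwrite('pics/sn2.png',cv2.resize(im[150:220,325:385],None,fx=10,fy=10,interpolation=cv2.INTER_CUBIC))
im=snap('top','tn',(304,193,434,263),6)
E
```

```text
False t=80.5 tool [ 0.5168 -0.2436  0.1115] yaw 97.39 F [-0.2 -0.6 -0.9] w 0.0149 loc [-0.0007 -0.2503]
False t=81.3 tool [ 0.511  -0.1989  0.1116] yaw 97.40 F [-0.5 -0.6 -2.5] w 0.0148 loc [-0.0006 -0.2052]
```

View pics/sn2.png

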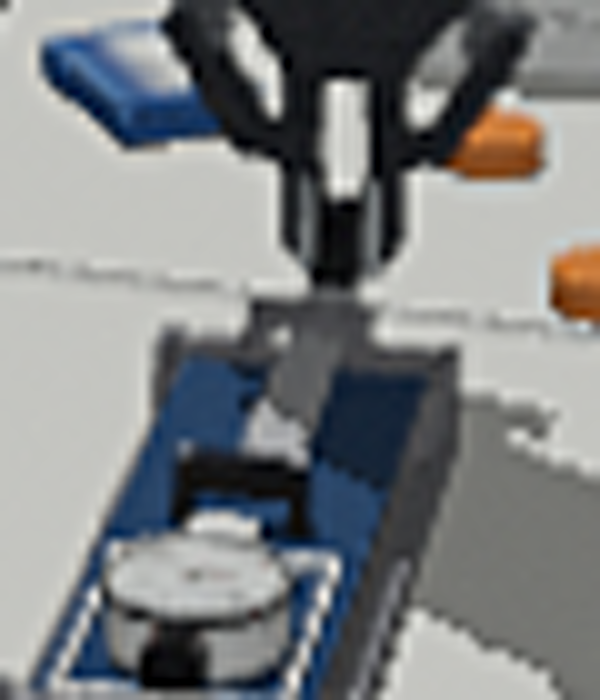

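View pics/tn.png

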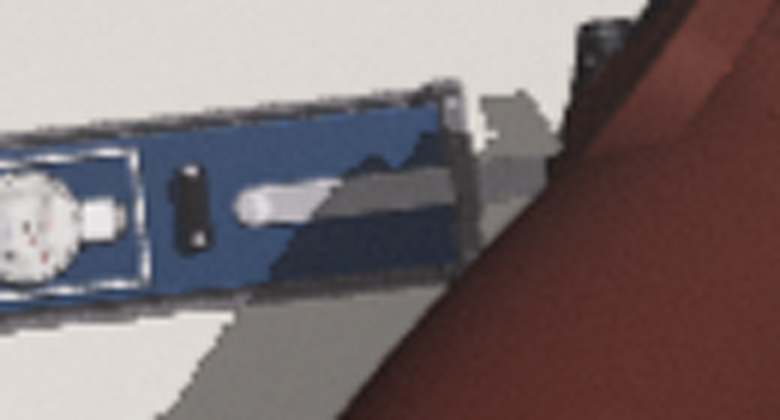

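```bash
python3 - <<'E'
from h import *
r=ln(l2w(0.0003,-0.190),0.1115,0.03,guard=5); st(r)
im=snap('side','so');cv2.imwrite('pics/so2.png',cv2.resize(im[150:220,325:385],None,fx=10,fy=10,interpolation=cv2.INTER_CUBIC))
im=snap('top','to',(304,193,434,263),6)
E
```

```text
False t=82.1 tool [ 0.51   -0.1836  0.1115] yaw 97.41 F [-0.3 -0.4 -1.1] w 0.0149 loc [ 0.0003 -0.1899]
```

View pics/so2.png

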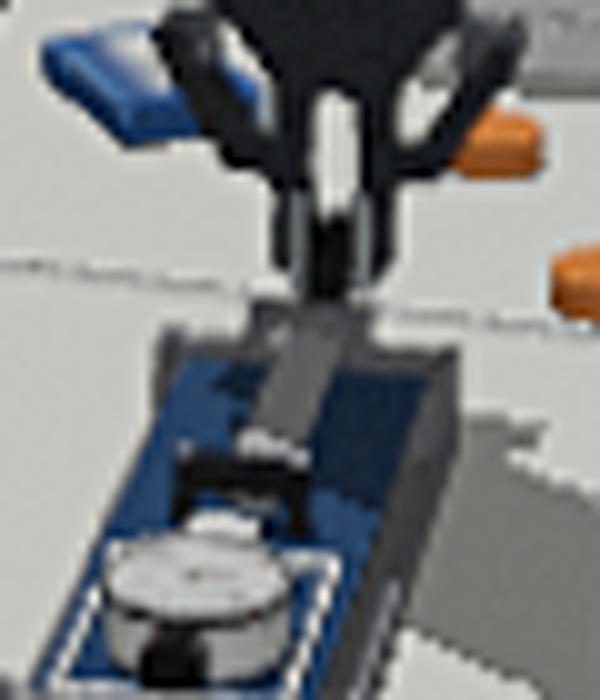

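View pics/to.png

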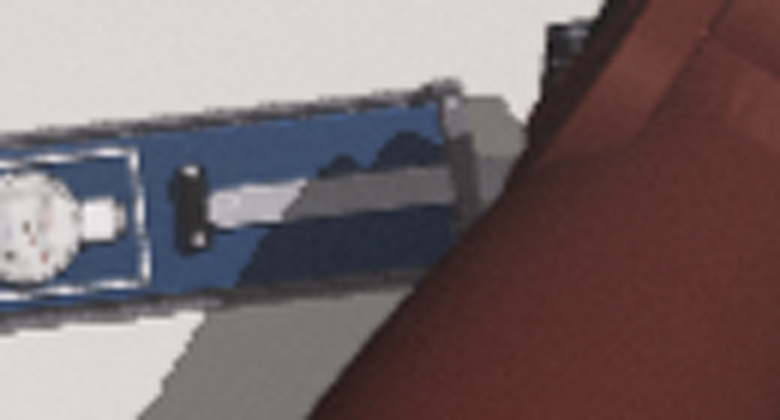

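```bash
python3 - <<'E'
from h import *
r=ln(l2w(0.0003,-0.160),0.1115,0.025,guard=5); st(r)
im=snap('side','sp');cv2.imwrite('pics/sp2.png',cv2.resize(im[150:220,325:385],None,fx=10,fy=10,interpolation=cv2.INTER_CUBIC))
im=snap('top','tp',(304,193,434,263),6)
E
```

```text
True t=83.0 tool [ 0.5072 -0.1627  0.1114] yaw 97.40 F [ 1.2 -2.2  0.7] w 0.0148 loc [ 0.0003 -0.1688]
```

View pics/sp2.png

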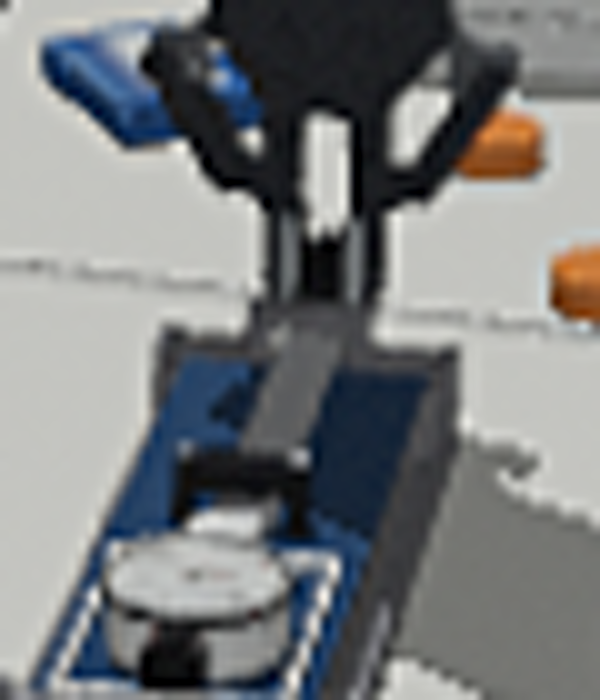

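View pics/tp.png

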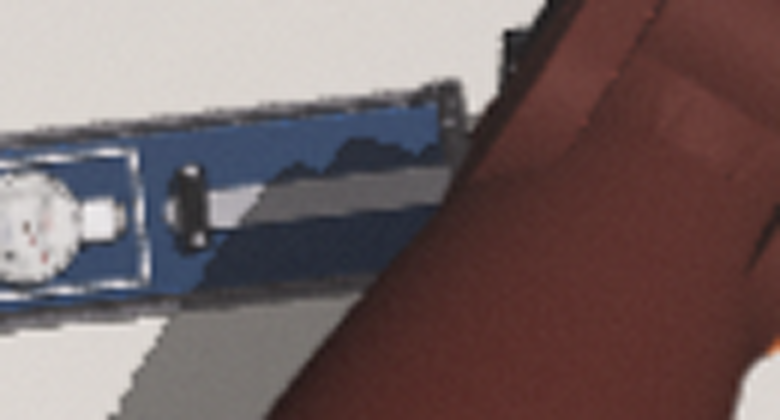

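```bash
python3 - <<'E'
from h import *
p=robot.observe()['tool_pos'][:2]
robot.set_gripper(0.035); st(); robot.pause(0.3)
ln(p,0.2,0.15); mv([0.42,-0.4],0.3,TH+90); st()
im=snap('side','sq');cv2.imwrite('pics/sq2.png',cv2.resize(im[150:225,315:395],None,fx=9,fy=9,interpolation=cv2.INTER_CUBIC))
im=snap('top','tq',(284,193,414,263),6)
k=np.zeros(im.shape[:2],np.uint8);k[200:245,320:410]=(im.max(2)<60)[200:245,320:410]
n,l,s,c=cv2.connectedComponentsWithStats(k)
for i in range(1,n):
    if s[i,4]>12: print(s[i,4],c[i],w2l(onplane('top',c[i],.056)))
E
```

```text
t=83.5 tool [ 0.5066 -0.1623  0.1105] yaw 97.40 F [-0.3  0.2 -0. ] w 0.0351 loc [-0.0003 -0.1684]
 t=85.6 tool [ 0.4204 -0.3989  0.2991] yaw 97.44 F [ 0.1 -0.4 -0.4] w 0.0350 loc [-0.1163 -0.3919]
62 [390.53225806 221.25806452] [-0.00225214 -0.16919249]
37 [335.51351351 227.43243243] [-0.0027016   0.00061694]
```

View pics/sq2.png

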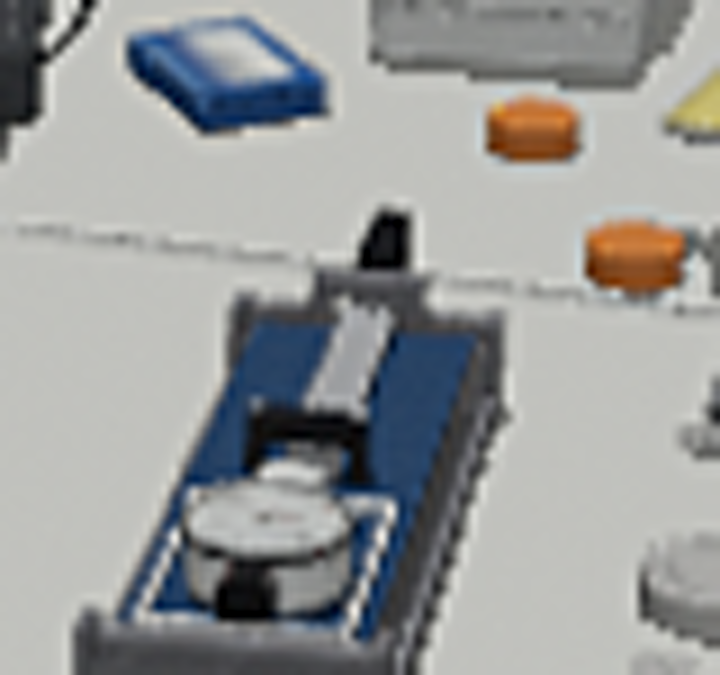

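View pics/tq.png

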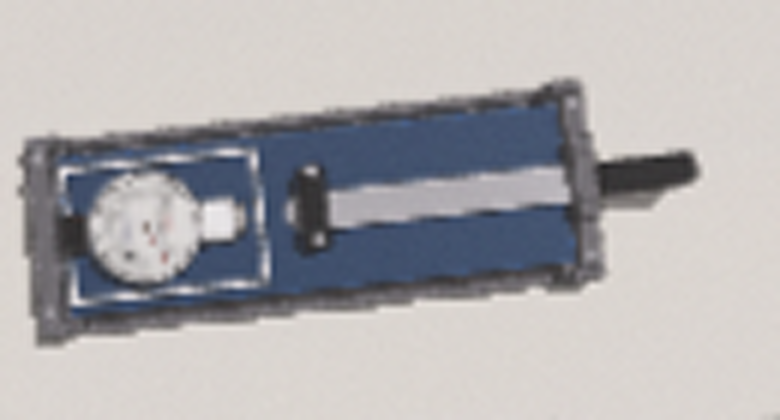

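View pics/tq_full.png

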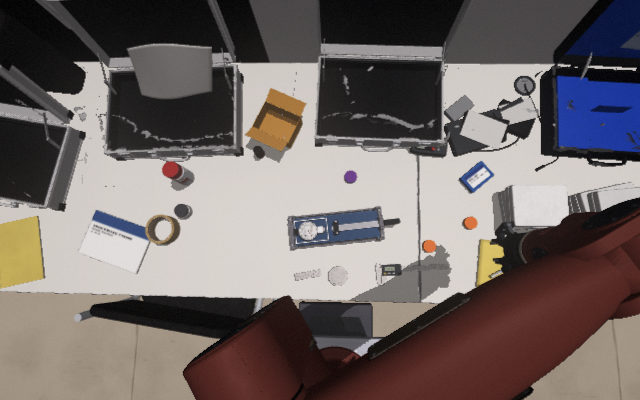

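```bash
python3 - <<'E'
from h import *
robot.pause(0.5); robot.job_done(); st()
E
```

```text
the job is handed in; nothing more can be done
the job is handed in; nothing more can be done
```

The whole job was carried out and handed in at about 86 s of the 210 s limit. No verdict was reported.

- **Blocks:** only red, maroon and green were present. They sit in the pockets at y = -47.5, 0 and +47.5 mm. Red first caught the pocket edge, and a 1.5 mm shift seated it. I saw no blue or yellow block in any view. The orange and purple look-alikes were left alone.
- **Cover:** it is back on its ledges with the frame away from the slot. The last picture put the handle at about (-2.7, 0.6) mm in the carrier frame (limit 6 mm); I think the camera reads x about 1 mm low.
- **Durometer:** it lies on its back, lengthwise in the frame, with its middle about 4 mm from the frame's middle (limit 14 mm).
- **Straightedge:** it went through the slot and under the handle until a contact force stopped it. The wall contact puts the grip at about y = -172 mm; the last picture read (-2.3, -169) mm. The two disagree by about 3 mm, but both are inside the -178 to -165 mm limit.
- **Bystanders:** bottle, jar, vial and blue box look where they were at the start.

No force guard stopped a move unexpectedly, apart from the red block's first try. I saw no knocked part and no slackened grip.

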